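Pile the shelf brackets crosswise on the rocking saddle

ROBOT

A 6-joint arm with a two-finger parallel gripper is mounted at the origin on a cart in front of the work surface, level with it; the furniture and walls round the work are solid. World frame = base frame: x ahead of the robot, y to its left, z up, the work surface at z = 0. Lengths are in m, angles in rad, forces in N, time in s.
With the tool pointing down it reaches from about 0.35 to 0.775 m from the base axis. Payload 7.3 kg.
Tool frame: the origin (TCP) lies on the centre line of the jaws, within the pads' length; the fingertips stand 17 mm ahead of it and the grasp point (between the pads) lies 2 mm behind it (robot.tcp_to_tips is the distance from the TCP to the fingertips, in m); z points along the fingers, y is the line along which they close (so a half turn about z gives the same grasp; the last joint's range is limited). The gripper opens to 92 mm and grips with 3 to 60 N. Pads are 19 mm wide; open, the fingers measure 130 mm over their backs; the gripper's body (75 mm by 190 mm) begins 47 mm behind the grasp point.
Start: joints at [-1.448, 0.342, 1.524, -0, 1.275, -0.146], TCP at [0.139, -0.506, 0.244] pointing down, gripper open.
Joint ranges: [-2.53, 2.53], [-0.77, 2.02], [0.04, 2.7], [-1, 4.14], [0.28, 2.66], [-3.11, 3.11]. Speed limits (rad/s): [2.57, 2.57, 3.14, 3.14, 3.14, 3.14].

INTERFACE

Orientations are given as [roll, pitch, yaw] about the fixed x, y, z axes, in that order (R = Rz(yaw) Ry(pitch) Rx(roll)).
In Python, from cell import robot gives the robot as it stands. The module is installed in compiled form; this text tells all that it offers.
- The arm moves only by the tool carry_out, never from a script. Its argument "commands" is a list of rows, each a list of 3 entries, a list of its own where there are three numbers: the shift along the tool's x, y, z in m, then the turn about the tool's z in rad, then the opening, from 0 (shut) to 1 (fully open). In form: [[[dx, dy, dz], yaw, claw], ...]. A call has 1 to 20 rows; each row shifts and turns the commanded pose from where the row before left it, along the tool's axes as they then stand; what a row does not reach is not made up. A row lasts 1/8 s, in which the tool goes at most 62.5 mm and 10.7 degrees, less where a joint would pass 70% of its speed; a pose out of reach is approached as far as the arm can. A call is refused whole if a number of a shift passes 0.0625 or a number of a turn 0.188, either way. A call with a gripper value outside its range is refused whole. The fingers move at their own pace and stop on an object; "newtons" is the grip in N (left out, the last holds). Time passes only in rows, so rows that do not move let the fingers close. It gives the time, the measured TCP pose, the force, the opening and the grip force at its end, in the units of the state.
- robot.observe(): the state, without advancing time (a new reading comes with each control period).
- robot.read_camera(name): name is "scene" or "side" or "wrist"; returns a dict with "pixels" (480x640x3 uint8, red, green, blue), "fx", "fy", "cx", "cy" (pixels), "k1" (the pictures are not rectified: a ray, as slopes to the right and down, at radius r is drawn at 1 + k1 r^2 times it, then the intrinsics apply), "view" (4x4, takes a point from world to camera coordinates); the wrist camera has in their place "T_tool_cam" (4x4, takes a point from camera to tool coordinates, whose origin is the TCP and whose axes are the flange's). Camera axes: x right, y up, looking along -z (the intrinsics and any distortion apply to the point x, -y, -z); pixel columns grow to the right and rows downward; lengths in m; the calibration is good to about 2 mm. A picture is of the moment at which its call begins: read the wrist's pose just before it. There is no depth.
- robot.hand_in(): hands the job in; it is judged then, once.
Trained networks look in a picture, given as the dict that the camera call returned (one of the last four; its "shot" number tells which), for a name from the list of things; names that differ only in an ending like _2 or _b are one class to them, and where a whole thing is asked for, a point or a joint stands for the part that bears it (a point fixed in the world has none). Each returns a list of dicts, best first, with "p" (0 to 1); they miss things now and then, are a little off and sometimes report something else, mostly with a low value. They report only what shows in the picture. A call takes as long as a camera call.
- robot.find_in(picture, name): "at" ([column, row] in pixels, amid what is visible of it).
- robot.tip_of(picture, name): "at" ([column, row] in pixels: a listed point, or the origin of a listed thing).
The state is a dict: "time": time; "qpos": joint angles; "qvel": joint speeds; "joint_efforts": joint torques, N m; "tool_pos": TCP position; "tool_rot": TCP orientation; "contact_force": force on the tool from outside, world axes, zero at the start; "torque": the same for the moment, N m; "opening": finger opening in m; "grip_force": force on a finger pad.
Only numpy, scipy, OpenCV 4.12 (cv2) and the standard library are available. Lean on these libraries where they do the work, as an engineer would, in place of code of your own. Each camera call takes 0.05 s, during which the arm holds its last target. There are 200 camera calls.

TASK

Pile the four steel angle brackets for the new spice shelf on the wooden saddle block, smallest first and largest last, each with one leg flat on top and the other hanging down the block's side: the smallest hangs down the left side as you look from the robot, the next one down the right, then left, then right, so that the rocking block ends level with the pile balanced. Set each bracket down gently, square and central, without dropping it, tipping the block to its stop or pressing hard, and leave the other things on the worktop where they are.

Things in the scene. Friction and masses are not known exactly. Their poses are not given: they have to be found in the camera images.
- bracket_1: Smallest of four steel angle brackets: two equal legs at 90 degrees, each 64 mm from outer ridge to tip, 38 mm wide along the ridge, 4 mm thick, 0.18 kg +-7%. Starts as a tent, ridge up, 48 mm high. Origin: middle of the outer ridge. x along the ridge, z up out of the corner, halving it; legs run along -z+y and -z-y. Grip it across the width, on the edges below the ridge.
- bracket_2: Second smallest of four steel angle brackets: two equal legs at 90 degrees, each 68 mm from outer ridge to tip, 47 mm wide along the ridge, 4 mm thick, 0.18 kg +-7%. Starts as a tent, ridge up, 51 mm high. Origin: middle of the outer ridge. x along the ridge, z up out of the corner, halving it; legs run along -z+y and -z-y. Grip it across the width, on the edges below the ridge.
- bracket_3: Second largest of four steel angle brackets: two equal legs at 90 degrees, each 74 mm from outer ridge to tip, 56 mm wide along the ridge, 4 mm thick, 0.24 kg +-7%. Starts as a tent, ridge up, 55 mm high. Origin: middle of the outer ridge. x along the ridge, z up out of the corner, halving it; legs run along -z+y and -z-y. Grip it across the width, on the edges below the ridge.
- bracket_4: Largest of four steel angle brackets: two equal legs at 90 degrees, each 78 mm from outer ridge to tip, 65 mm wide along the ridge, 4 mm thick, 0.24 kg +-7%. Starts as a tent, ridge up, 58 mm high. Origin: middle of the outer ridge. x along the ridge, z up out of the corner, halving it; legs run along -z+y and -z-y. Grip it across the width, on the edges below the ridge.
- stand: Fixed wooden foot (85 x 100 mm) of the saddle; origin under its middle, x away from the robot, y left, z up. Above it a pale block, 30 mm long (x), 60 mm across (y), 35 mm high, on a telescopic stem: its top is 125 to 155 mm up, differs each time (locked), is not reported, so feel for it. Brackets hang ridge along x, turned 45 degrees from the tent: one leg on top, one outside a long side.
- rocker (a joint): Tilt of the block (rad) about a pin along the foot's x, 70 mm below its top. 0 level, positive left side up: weight on the left makes it negative. A spring (1 N m/rad) levels it when empty; a bracket tips it 0.03 to 0.1; stops at +-0.2. A few newtons on one side rock it, so feel for contact.
- egg_timer: Bystander: red and white dome-shaped kitchen timer, 61 mm across, 60 mm high. Origin: centre of its underside. Leave it where it is.
- coaster_1: Bystander: square wooden coaster, 95 x 95 x 6 mm. Origin: centre of its underside. Leave it where it is.
- sink_plug: Bystander: black rubber plug, 48 mm across, 33 mm high with its ring. Origin: centre of its underside. Leave it where it is.
- teaspoon: Bystander: steel teaspoon, 132 x 26 x 9 mm. Origin: centre of its underside. Leave it where it is.
- trivet: Bystander: round patterned trivet, 114 mm across, 9 mm thick. Origin: centre of its underside. Leave it where it is.
- fork: Bystander: steel fork, 196 x 27 x 13 mm. Origin: centre of its underside. Leave it where it is.

How it is judged:
On the way, in this order (a step that is already met when the one before it is completed fails the run):
1. The smallest bracket rests on the saddle over those before it, hanging down the left side, and is let go (y of bracket_1 in the frame of stand between 0.022 and 0.066 m and x of bracket_1 in the frame of stand between -0.012 and 0.012 m and z of bracket_1 in the frame of stand between 0.115 and 0.19 m and angle between bracket_1's own z axis and vertical between 0.585 and 0.985 rad and angle between the x axis of bracket_1 and the x axis of stand, either way round below 0.15 rad and contact force between the fingers and bracket_1 below 0.1 N and linear speed of bracket_1 below 0.02 m/s), for 0.2 s.
2. The second smallest bracket rests on the saddle over those before it, hanging down the right side, and is let go (y of bracket_1 in the frame of stand between 0.022 and 0.066 m and x of bracket_1 in the frame of stand between -0.012 and 0.012 m and z of bracket_1 in the frame of stand between 0.115 and 0.19 m and angle between bracket_1's own z axis and vertical between 0.585 and 0.985 rad and angle between the x axis of each of bracket_1, bracket_2 and the x axis of stand, either way round below 0.15 rad and y of bracket_2 in the frame of stand between -0.066 and -0.022 m and x of bracket_2 in the frame of stand between -0.012 and 0.012 m and z of bracket_2 in the frame of stand between 0.115 and 0.19 m and angle between bracket_2's own z axis and vertical between 0.585 and 0.985 rad and angle between the z axis of bracket_2 and the z axis of bracket_1, either way round above 1.45 rad and distance between bracket_1 and bracket_2 between 0.06 and 0.084 m and contact force between the fingers and bracket_2 below 0.1 N and linear speed of bracket_2 below 0.02 m/s), for 0.2 s.
3. The second largest bracket rests on the saddle over those before it, hanging down the left side, and is let go (y of bracket_1 in the frame of stand between 0.022 and 0.066 m and x of bracket_1 in the frame of stand between -0.012 and 0.012 m and z of bracket_1 in the frame of stand between 0.115 and 0.19 m and angle between bracket_1's own z axis and vertical between 0.585 and 0.985 rad and angle between the x axis of each of bracket_1, bracket_2, bracket_3 and the x axis of stand, either way round below 0.15 rad and y of bracket_2 in the frame of stand between -0.066 and -0.022 m and x of bracket_2 in the frame of stand between -0.012 and 0.012 m and z of bracket_2 in the frame of stand between 0.115 and 0.19 m and angle between bracket_2's own z axis and vertical between 0.585 and 0.985 rad and angle between the z axis of bracket_2 and the z axis of bracket_1, either way round above 1.45 rad and distance between bracket_1 and bracket_2 between 0.06 and 0.084 m and y of bracket_3 in the frame of stand between 0.022 and 0.066 m and x of bracket_3 in the frame of stand between -0.012 and 0.012 m and z of bracket_3 in the frame of stand between 0.115 and 0.19 m and angle between bracket_3's own z axis and vertical between 0.585 and 0.985 rad and angle between the z axis of bracket_3 and the z axis of bracket_1, either way round below 0.12 rad and distance between bracket_3 and bracket_1 below 0.018 m and contact force between the fingers and bracket_3 below 0.1 N and linear speed of bracket_3 below 0.02 m/s), for 0.2 s.
At the end, for the whole second after the job is handed in: Brackets piled on the block, smallest lowest: 1 and 3 hung left, 2 and 4 right. Same-side ones nested (ridges under 18 mm and 0.12 rad apart), opposite ones crossed at 90 degrees +-7; each within 12 mm of central lengthwise and 0.15 rad of parallel; block level within 0.075 rad; released, at rest (y of bracket_1 in the frame of stand between 0.022 and 0.066 m and x of bracket_1 in the frame of stand between -0.012 and 0.012 m and z of bracket_1 in the frame of stand between 0.115 and 0.19 m and angle between bracket_1's own z axis and vertical between 0.585 and 0.985 rad and angle between the x axis of each of bracket_1, bracket_2, bracket_3, bracket_4 and the x axis of stand, either way round below 0.15 rad and y of bracket_2 in the frame of stand between -0.066 and -0.022 m and x of bracket_2 in the frame of stand between -0.012 and 0.012 m and z of bracket_2 in the frame of stand between 0.115 and 0.19 m and angle between bracket_2's own z axis and vertical between 0.585 and 0.985 rad and angle between the z axis of bracket_2 and the z axis of bracket_1, either way round above 1.45 rad and distance between bracket_1 and bracket_2 between 0.06 and 0.084 m and y of bracket_3 in the frame of stand between 0.022 and 0.066 m and x of bracket_3 in the frame of stand between -0.012 and 0.012 m and z of bracket_3 in the frame of stand between 0.115 and 0.19 m and angle between bracket_3's own z axis and vertical between 0.585 and 0.985 rad and angle between the z axis of bracket_3 and the z axis of bracket_1, either way round below 0.12 rad and distance between bracket_3 and bracket_1 below 0.018 m and y of bracket_4 in the frame of stand between -0.066 and -0.022 m and x of bracket_4 in the frame of stand between -0.012 and 0.012 m and z of bracket_4 in the frame of stand between 0.115 and 0.19 m and angle between bracket_4's own z axis and vertical between 0.585 and 0.985 rad and angle between the z axis of bracket_4 and the z axis of bracket_2, either way round below 0.12 rad and distance between bracket_4 and bracket_2 below 0.018 m and contact force between the fingers and bracket_4 below 0.1 N and linear speed of each of bracket_4, bracket_1, bracket_2, bracket_3 below 0.02 m/s and value of joint rocker between -0.075 and 0.075 rad); the robot touches nothing.
It fails at once if one of the other things on the worktop is moved more than 30 mm (distance of any of egg_timer, coaster_1, sink_plug, teaspoon, trivet, fork from where it was at the start of the episode above 0.03 m).
It fails at once if a bracket is dropped (falls out of the fingers at more than 0.35 m/s, as from 6 mm) ((linear speed of bracket_1 above 0.35 m/s and contact force between the fingers and bracket_1 below 0.1 N) or (linear speed of bracket_2 above 0.35 m/s and contact force between the fingers and bracket_2 below 0.1 N) or (linear speed of bracket_3 above 0.35 m/s and contact force between the fingers and bracket_3 below 0.1 N) or (linear speed of bracket_4 above 0.35 m/s and contact force between the fingers and bracket_4 below 0.1 N)).
It fails at once if the block is tipped over to its stop (beyond 0.18 rad) (value of joint rocker above 0.18 rad or value of joint rocker below -0.18 rad).
It fails at once if a bracket is pressed or knocked on the saddle or the pile with more than 60 N (contact force between any of bracket_1, bracket_2, bracket_3, bracket_4 and stand above 60 N or contact force between any of bracket_2, bracket_3, bracket_4 and bracket_1 above 60 N or contact force between any of bracket_3, bracket_4 and bracket_2 above 60 N or contact force between bracket_4 and bracket_3 above 60 N).
It also fails if it takes over 72 s, if anything falls off the work surface, if the arm or the gripper's body presses on something with over 40 N, if the wrist force passes 120 N, or if a joint passes its speed limit or range.

## Working session

There is one attempt and no reset: what is moved stays moved. The work goes in short steps, Python scripts to look and compute and a tool call to move; the robot and the scene stay as the last step left them, time stands still between calls to the robot, and variables do not carry over. Pictures are saved under pics/ and viewed, at most 10 in all, crops included, and the job is handed in when it is done.

Besides the shell and the picture viewer there is one more tool, called after "Request:" in YAML: its name, and indented under it one key for each argument. carry_out: Moves the arm, as the interface text tells. Its arguments: {"type":"object","properties":{"commands":{"type":"array"},"newtons":{"type":"number"}},"required":["commands"]}

```bash
mkdir -p pics; cat > h.py <<'E'
import numpy as np, cv2
from cell import robot
def ray(c,px,T=None):
    # returns origin, dir in world; T = world-from-tool 4x4 for wrist
    u=np.array([(px[0]-c['cx'])/c['fx'],(px[1]-c['cy'])/c['fy']]);s=u.copy()
    for _ in range(20): s=u/(1+c['k1']*(s@s))
    M=np.linalg.inv(c['view']) if 'view' in c else T@np.array(c['T_tool_cam'])
    d=M[:3,:3]@np.array([s[0],-s[1],-1.]); return M[:3,3],d/np.linalg.norm(d)
def at_z(c,px,z,T=None):
    o,d=ray(c,px,T); return o+d*(z-o[2])/d[2]
def tri(rs):
    A=sum(np.eye(3)-np.outer(d,d) for o,d in rs);b=sum((np.eye(3)-np.outer(d,d))@o for o,d in rs)
    return np.linalg.solve(A,b)
def proj(c,p,T=None):
    V=c['view'] if 'view' in c else np.linalg.inv(T@np.array(c['T_tool_cam']))
    q=np.array(V)@np.append(p,1); s=np.array([q[0],-q[1]])/-q[2]; s=s*(1+c['k1']*(s@s))
    return np.array([c['cx']+c['fx']*s[0],c['cy']+c['fy']*s[1]])
def save(c,n): cv2.imwrite('pics/'+n+'.png',np.ascontiguousarray(c['pixels'][:,:,::-1]))
def toolT(st=None):
    from scipy.spatial.transform import Rotation as R
    st=st or robot.observe(); T=np.eye(4); T[:3,:3]=R.from_euler('xyz',st['tool_rot']).as_matrix(); T[:3,3]=st['tool_pos']; return T
E
python3 - <<'E'
from h import *
np.set_printoptions(precision=4,suppress=True)
print(robot.observe())
for n in ('scene','side'):
    c=robot.read_camera(n); save(c,n+'0'); print(n,c['fx'],c['k1'],np.linalg.inv(c['view'])[:3,3])
    for k in ['bracket_1','stand','rocker','egg_timer','coaster_1','sink_plug','teaspoon','trivet','fork']:
        t=robot.tip_of(c,k)
        print(k,[(np.round(x['at']).tolist(),round(x['p'],2),np.round(at_z(c,x['at'],.053 if k[0]=='b' else 0),3).tolist()) for x in t])
E
```

```text
{'time': 0.0, 'qpos': array([-1.448 ,  0.3427,  1.525 , -0.    ,  1.2754, -0.146 ]), 'qvel': array([ 0.0007,  0.0013, -0.0003, -0.0005, -0.0001, -0.0017]), 'joint_efforts': array([  0.0033, -43.1235, -24.4219,   0.0721,   0.056 ,  -0.0001]), 'tool_pos': array([ 0.1394, -0.5058,  0.243 ]), 'tool_rot': array([-3.14  , -0.0002,  0.2688]), 'contact_force': array([ 0.421 , -0.3532,  0.5874]), 'torque': array([ 0.0059, -0.033 ,  0.007 ]), 'grip_force': 0.0, 'opening': 0.09206459251729024}
scene 447.89583490996876 -0.001004610833581832 [-0.0021  0.3721  0.841 ]
bracket_1 [([427.0, 243.0], 0.84, [0.442, -0.164, 0.053]), ([303.0, 301.0], 0.84, [0.449, 0.155, 0.053]), ([398.0, 209.0], 0.73, [0.562, -0.172, 0.053]), ([277.0, 253.0], 0.63, [0.589, 0.144, 0.053]), ([372.0, 297.0], 0.33, [0.384, 0.027, 0.053])]
stand [([342.0, 255.0], 0.58, [0.546, -0.004, 0.0])]Traceback (most recent call last):
  File "<stdin>", line 7, in <module>
ValueError: it knows: bracket, coaster, egg_timer, fork, sink_plug, stand, teaspoon, trivet
```

```bash

python3 - <<'E'
from h import *
np.set_printoptions(precision=4,suppress=True)
for n in ('scene','side'):
    c=robot.read_camera(n); save(c,n+'0'); print(n,c['fx'],c['k1'],np.linalg.inv(c['view'])[:3,3])
    for k in ['bracket_1','stand','egg_timer','coaster_1','sink_plug','teaspoon','trivet','fork']:
        t=robot.tip_of(c,k)
        print(k,[(np.round(x['at']).tolist(),round(x['p'],2),np.round(at_z(c,x['at'],.053 if k[0]=='b' else 0),3).tolist()) for x in t])
a=cv2.imread('pics/scene0.png')[150:370,220:490]; cv2.imwrite('pics/scene0c.png',cv2.resize(a,None,fx=2.7,fy=2.7,interpolation=cv2.INTER_CUBIC))
E
```

```text
scene 447.89583490996876 -0.001004610833581832 [-0.0021  0.3721  0.841 ]
bracket_1 [([298.0, 302.0], 0.77, [0.453, 0.165, 0.053]), ([397.0, 211.0], 0.65, [0.56, -0.167, 0.053]), ([276.0, 253.0], 0.59, [0.591, 0.147, 0.053]), ([426.0, 241.0], 0.58, [0.449, -0.166, 0.053])]
stand [([344.0, 256.0], 0.89, [0.542, -0.006, 0.0])]
egg_timer [([245.0, 242.0], 0.65, [0.701, 0.18, 0.0])]
coaster_1 [([216.0, 334.0], 0.7, [0.5, 0.337, 0.0])]
sink_plug [([376.0, 188.0], 0.78, [0.695, -0.206, 0.0])]
teaspoon [([370.0, 296.0], 0.81, [0.414, 0.006, 0.0])]
trivet [([289.0, 223.0], 0.57, [0.702, 0.057, 0.0])]
fork [([347.0, 210.0], 0.63, [0.665, -0.094, 0.0])]
side 458.7981316164796 0.0057715595699977945 [ 0.2092 -0.6252  0.4367]
bracket_1 [([322.0, 340.0], 0.83, [0.444, -0.175, 0.053]), ([400.0, 322.0], 0.73, [0.562, -0.189, 0.053]), ([312.0, 234.0], 0.72, [0.586, 0.151, 0.053]), ([246.0, 250.0], 0.6, [0.441, 0.139, 0.053])]
stand [([326.0, 298.0], 0.59, [0.538, -0.006, 0.0])]
egg_timer [([346.0, 241.0], 0.93, [0.69, 0.187, 0.0]), ([324.0, 332.0], 0.4, [0.487, -0.097, -0.0])]
coaster_1 [([242.0, 232.0], 0.84, [0.494, 0.339, 0.0]), ([328.0, 296.0], 0.74, [0.543, -0.003, 0.0])]
sink_plug [([474.0, 338.0], 0.98, [0.69, -0.215, 0.0])]
teaspoon [([257.0, 308.0], 0.62, [0.416, 0.016, 0.0])]
trivet [([388.0, 262.0], 0.64, [0.716, 0.056, 0.0])]
fork []
```

View pics/scene0c.png

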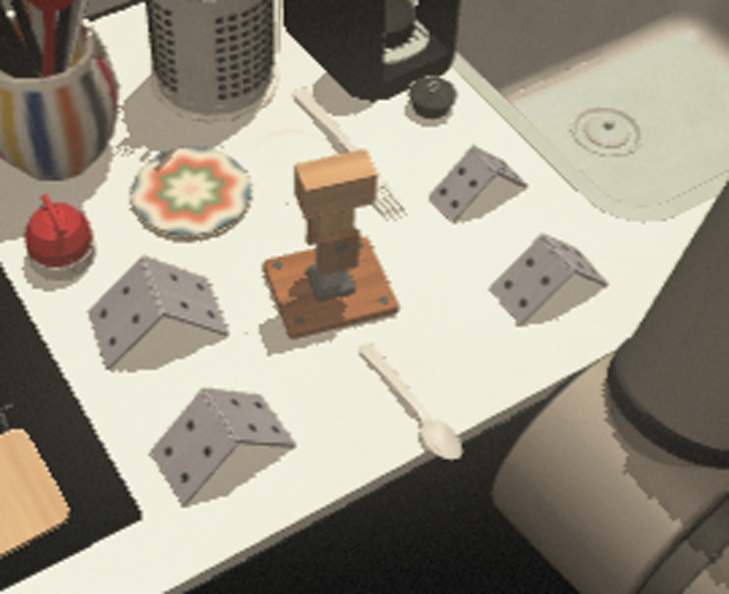

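View pics/side0.png

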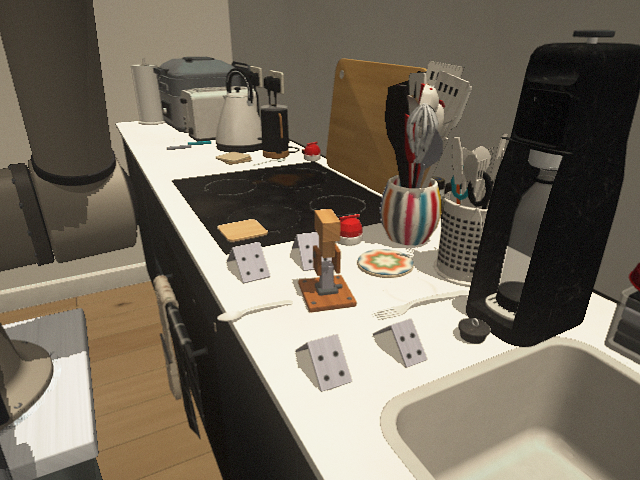

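Request:
carry_out:
  commands:
    - [[0.0435, -0.0222, -0.01], 0, 1]
    - [[0.0435, -0.0222, -0.01], 0, 1]
    - [[0.0435, -0.0222, -0.01], 0, 1]
    - [[0.0435, -0.0222, -0.01], 0, 1]
    - [[0.0435, -0.0222, -0.01], 0, 1]
    - [[0.0435, -0.0222, -0.01], 0, 1]
    - [[0.0435, -0.0222, -0.01], 0, 1]
    - [[0.0435, -0.0222, -0.01], 0, 1]
    - [[0.0435, -0.0222, -0.01], 0, 1]
    - [[0.0435, -0.0222, -0.01], 0, 1]
    - [[0, 0, 0], -0.163, 1]
    - [[0, 0, 0], -0.163, 1]
    - [[0, 0, 0], -0.163, 1]
    - [[0, 0, 0], -0.163, 1]
    - [[0, 0, 0], -0.163, 1]
    - [[0, 0, 0], -0.163, 1]
    - [[0, 0, 0], -0.163, 1]
    - [[0, 0, 0], -0.161, 1]
    - [[0, 0, 0], 0, 1]
  newtons: 15

```text
time: 3.42
tool_pos: [0.4998, -0.1766, 0.3437]
tool_rot: [-3.142, 0.0, 1.569]
contact_force: [0.5, 0.1, -0.2]
opening: 0.0917
grip_force: 0.0
```

```bash

python3 - <<'E'
from h import *
np.set_printoptions(precision=4,suppress=True)
st=robot.observe(); c=robot.read_camera('wrist'); save(c,'w1'); print(st['time'],st['tool_pos'],st['tool_rot'],st['qpos']); print(c['T_tool_cam'],c['fx'])
c=robot.read_camera('scene'); save(c,'scene1')
a=cv2.imread('pics/scene1.png')[190:290,300:400]; cv2.imwrite('pics/blk.png',cv2.resize(a,None,fx=6,fy=6,interpolation=cv2.INTER_CUBIC))
E
```

```text
3.425 [ 0.4998 -0.1766  0.3437] [-3.1416  0.      1.5694] [-0.4842  0.2952  1.3177 -0.      1.5287 -0.4827]
[[ 0.      0.9599  0.2804  0.0764]
 [ 1.     -0.0002  0.0006 -0.0006]
 [ 0.0006  0.2804 -0.9599 -0.1419]
 [ 0.      0.      0.      1.    ]] 352.5171714313182
```

View pics/w1.png

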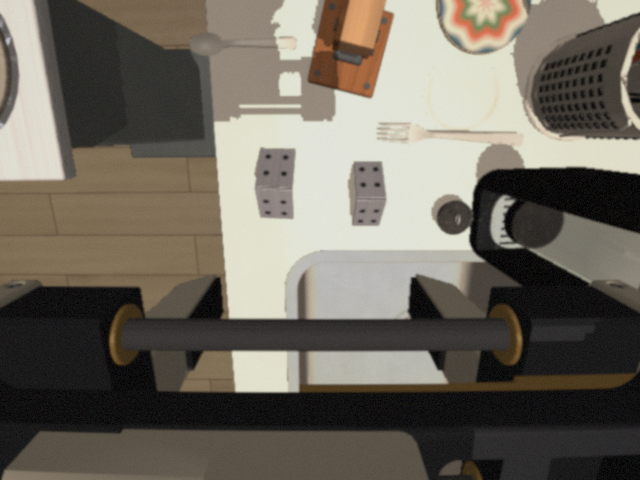

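View pics/blk.png

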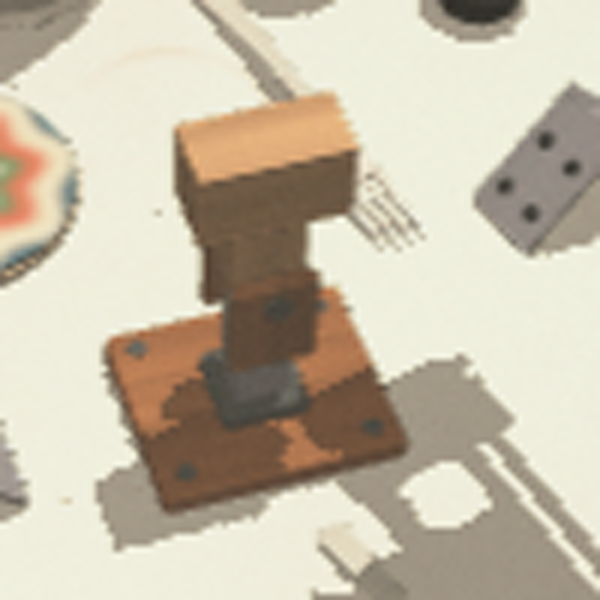

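```bash
cat >> h.py <<'E'
from scipy.optimize import minimize, least_squares
W={1:(.064,.038),2:(.068,.047),3:(.074,.056),4:(.078,.065)}
def tent(p,k):
    L,w=W[k]; a=L/2**.5; c,s=np.cos(p[2]),np.sin(p[2])
    P=[]
    for x in (-w/2,w/2):
        for y,z in ((0,a+.0028),(a,.0028),(-a,.0028),(a-.0028,0),(-a+.0028,0)): P.append([p[0]+c*x-s*y,p[1]+s*x+c*y,z])
    return np.array(P)
def fit(c,p0,T=None,thr=190,ks=(1,2,3,4)):
    uv=np.array([proj(c,q,T) for q in tent(p0,4)]); lo=np.maximum(uv.min(0)-25,0).astype(int); hi=(uv.max(0)+25).astype(int)
    g=c['pixels'][lo[1]:hi[1],lo[0]:hi[0]].astype(float).max(2)
    m=(g<thr).astype(np.uint8); n,l,s,ce=cv2.connectedComponentsWithStats(m)
    ctr=uv.mean(0)-lo; i=1+max(range(n-1),key=lambda i:s[i+1,4]*(np.hypot(*(ce[i+1]-ctr))<25)); m=(l==i).astype(np.uint8)
    S=8; M=cv2.resize(m,None,fx=S,fy=S,interpolation=cv2.INTER_NEAREST)
    def cost(p,k):
        q=np.array([proj(c,x,T) for x in tent(p,k)])-lo+.5
        d=np.zeros_like(M); cv2.fillConvexPoly(d,cv2.convexHull((q*S).astype(np.int32)),1)
        return 1-(d&M).sum()/(d|M).sum()
    out=[]
    for k in ks:
        best=min((minimize(cost,np.add(p0,[0,0,y]),(k,),'Nelder-Mead',options=dict(initial_simplex=np.add(p0,[0,0,y])+np.array([[0,0,0],[.008,0,0],[0,.008,0],[0,0,.2]]),xatol=2e-4,fatol=1e-4)) for y in (-.2,.1)),key=lambda r:r.fun)
        out.append((k,round(best.fun,3),np.round(best.x,4).tolist()))
    return out
E
python3 - <<'E'
from h import *
np.set_printoptions(precision=4,suppress=True)
T=toolT(); c=robot.read_camera('wrist'); sc=robot.read_camera('scene'); sd=robot.read_camera('side')
for p in ([.56,-.18,0],[.446,-.17,0]):
    print('w',fit(c,p,T)); print('sc',fit(sc,p))
for p in ([.589,.147,0],[.449,.155,0]): print('sc',fit(sc,p)); 
f=np.array([[107,343],[170,503],[405,448],[337,290]])/6+[300,190]-.4
b=np.array([[178,125],[335,95],[358,150],[197,185]])/6+[300,190]-.4
wf=[[308,83],[372,97],[395,12]]
# corner order: back-left, near-left, near-right, back-right in stand frame
sg=np.array([[1,1],[-1,1],[-1,-1],[1,-1]])
def pts(v,hx,hy,z):
    C,S=np.cos(v[2]),np.sin(v[2]); return np.array([[v[0]+C*a*hx-S*b_*hy,v[1]+S*a*hx+C*b_*hy,z] for a,b_ in sg])
def res(v):
    F=pts(v,.0425,.05,v[3]); B=pts(v,.015,.03,v[4])
    r=[proj(sc,q)-u for q,u in zip(F,f)]+[proj(sc,q)-u for q,u in zip(B,b)]
    F0=pts(v,.0425,.05,v[3])
    r+=[proj(c,F0[i],T)-u for i,u in zip((2,3),((308+0,83),(372,97)))][:0]
    r+=[proj(c,F0[i],T)-np.array(u) for i,u in zip((2,3),((308,83),(372,97)))]
    return np.concatenate(r)
r=least_squares(res,[.55,0,-.2,.01,.14]); print(r.x); print(r.fun.reshape(-1,2))
E
```

```text
w [(1, np.float64(0.079), [0.5688, -0.1801, 0.0069]), (2, np.float64(0.165), [0.5674, -0.1814, 0.0775]), (3, np.float64(0.34), [0.5693, -0.1847, 0.2483]), (4, np.float64(0.45), [0.5713, -0.1886, 0.3951])]
sc [(1, np.float64(0.858), [0.556, -0.181, -0.6279]), (2, np.float64(0.803), [0.5211, -0.2399, -0.9533]), (3, np.float64(0.758), [0.5214, -0.2334, -1.1316]), (4, np.float64(0.718), [0.5148, -0.2275, -1.1419])]
w [(1, np.float64(0.217), [0.4448, -0.1649, 0.0315]), (2, np.float64(0.041), [0.446, -0.1657, -0.0346]), (3, np.float64(0.223), [0.4467, -0.1683, -0.1007]), (4, np.float64(0.355), [0.4467, -0.1695, -0.2524])]
sc [(1, np.float64(0.889), [0.3443, -0.1715, -0.9186]), (2, np.float64(0.863), [0.3508, -0.1688, -0.9211]), (3, np.float64(0.83), [0.3672, -0.145, -0.8131]), (4, np.float64(0.799), [0.3661, -0.154, -0.7201])]
sc [(1, np.float64(0.474), [0.5729, 0.1564, -0.289]), (2, np.float64(0.348), [0.5759, 0.1538, -0.2359]), (3, np.float64(0.185), [0.5799, 0.1507, -0.2076]), (4, np.float64(0.069), [0.5819, 0.1492, -0.197])]
sc [(1, np.float64(0.373), [0.4441, 0.1623, -0.1675]), (2, np.float64(0.22), [0.4453, 0.1619, -0.0328]), (3, np.float64(0.055), [0.4454, 0.1606, 0.0259]), (4, np.float64(0.133), [0.4446, 0.1603, 0.1607])]
[ 0.5402  0.0015 -0.1786  0.0077  0.1524]
[[ -1.5571   1.0718]
 [  0.4689   1.477 ]
 [  1.4021  -1.4358]
 [ -1.406   -1.0781]
 [ -1.0135   1.2913]
 [-22.0908  16.0792]
 [  0.5956  -0.3626]
 [ 21.9136 -15.7162]
 [ -0.5877   1.6198]
 [  1.2249   0.1892]]
```

```bash
cat > st.py <<'E'
from h import *
np.set_printoptions(precision=4,suppress=True)
T=toolT(); c=robot.read_camera('wrist'); sc=robot.read_camera('scene')
f=np.array([[107,343],[170,503],[405,448],[337,290]])/6+[300,190]-.4
b=np.array([[178,125],[197,185],[358,150],[335,95]])/6+[300,190]-.4
sg=np.array([[1,1],[-1,1],[-1,-1],[1,-1]])
def pts(v,hx,hy,z):
    C,S=np.cos(v[2]),np.sin(v[2]); return np.array([[v[0]+C*a*hx-S*b_*hy,v[1]+S*a*hx+C*b_*hy,z] for a,b_ in sg])
def res(v):
    F=pts(v,.0425,.05,v[3]); B=pts(v,.015,.03,v[4])
    r=[proj(sc,q)-u for q,u in zip(F,f)]+[proj(sc,q)-u for q,u in zip(B,b)]
    r+=[proj(c,F[i],T)-np.array(u) for i,u in zip((2,3),((308,83),(372,97)))]
    return np.concatenate(r)
r=least_squares(res,[.55,0,-.2,.01,.14]); print(r.x); print(r.fun.reshape(-1,2)); print(np.sqrt(np.diag(np.linalg.inv(r.jac.T@r.jac))))
E
python3 st.py
```

```text
[ 0.5413  0.0014 -0.2228  0.0068  0.1524]
[[-1.2762  0.1461]
 [-0.8217  0.8589]
 [ 0.7803 -0.5871]
 [-0.5728 -0.6586]
 [-1.1327  0.464 ]
 [ 0.1806  0.3729]
 [ 0.3122 -0.1855]
 [-0.792  -0.6896]
 [-1.0194 -0.1259]
 [ 0.0238  1.6155]]
[0.001  0.0007 0.0128 0.0022 0.0019]
```

Request:
carry_out:
  commands:
    - [[-0.0023, 0.0115, 0.045], -0.008, 1]
    - [[-0.0023, 0.0115, 0.045], 0, 1]
    - [[-0.0023, 0.0115, 0.045], 0, 1]
    - [[-0.0023, 0.0115, 0.045], 0, 1]
    - [[-0.0023, 0.0115, 0.045], 0, 1]
    - [[-0.0023, 0.0115, 0.045], 0, 1]
    - [[0, 0, 0.015], 0, 1]
    - [[0, 0, 0.015], 0, 1]
    - [[0, 0, 0.011], 0, 1]
    - [[0, 0, 0], 0, 1]
    - [[0, 0, 0], 0, 0]
    - [[0, 0, 0], 0, 0]
    - [[0, 0, 0], 0, 0]
    - [[0, 0, 0], 0, 0]
    - [[0, 0, 0], 0, 0]
  newtons: 15

```text
time: 5.65
tool_pos: [0.569, -0.19, 0.0328]
tool_rot: [3.142, 0.0, 1.579]
contact_force: [0.3, 0.1, 0.6]
opening: 0.0464
grip_force: 0.0
```

Request:
carry_out:
  commands:
    - [[0, 0, 0], 0, 0]
    - [[0, 0, 0], 0, 0]
    - [[0, 0, 0], 0, 0]
    - [[0, 0, -0.01], 0, 0]
    - [[0, 0, -0.04], 0, 0]
    - [[0, 0, -0.05], 0, 0]
    - [[0, 0, -0.05], 0, 0]
    - [[0, 0, -0.05], 0, 0]
    - [[0, 0, 0], 0.114, 0]
    - [[0, 0, 0], 0.114, 0]

```text
time: 6.9
tool_pos: [0.5688, -0.1898, 0.2339]
tool_rot: [3.14, 0.0, 1.347]
contact_force: [-0.9, 0.6, -2.5]
opening: 0.0375
grip_force: 15.0
```

```bash

python3 - <<'E'
from h import *
c=robot.read_camera('wrist'); save(c,'w2'); st=robot.observe(); print(st['tool_pos'],st['tool_rot'],st['contact_force'])
T=toolT();print(proj(c,[.5413,.0014,.152],T), [proj(c,T[:3,3]+[0,y,0],T).round() for y in (-.03,0,.03)])
E
```

```text
[ 0.56866482 -0.18976925  0.23344254] [3.14129286e+00 1.15993976e-04 1.34264378e+00] [-0.24483952  0.55969667 -2.11337258]
[187.82764445 -62.82021295] [array([331., 366.]), array([317., 311.]), array([301., 249.])]
```

View pics/w2.png

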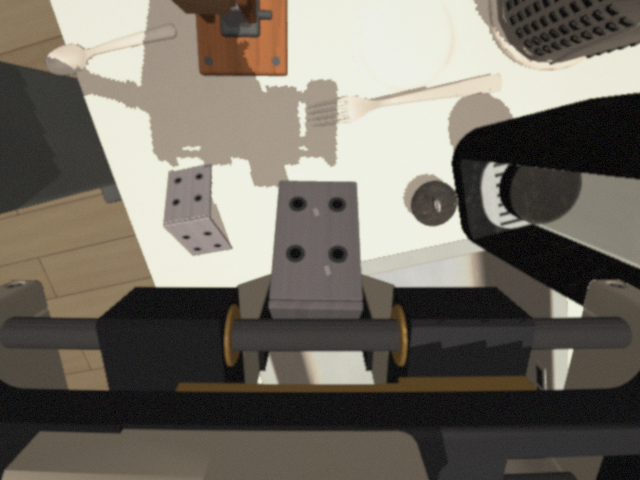

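```bash

python3 - <<'E'
from h import *
c=robot.read_camera('wrist');T=toolT()
a=at_z(c,(198,74.5),.007,T);b=at_z(c,(287.5,77),.007,T);print(a,b,np.linalg.norm(b-a),np.arctan2(*(b-a)[1::-1]))
C,S=np.cos(-.235),np.sin(-.235); print((a+b)/2+.05*np.array([-S,C,0]))
E
```

```text
[ 0.48584709 -0.03577976  0.007     ] [ 0.56987044 -0.0574929   0.007     ] 0.08678354783378642 -0.2528855853933929
[0.53950091 0.00198939 0.007     ]
```

Request:
carry_out:
  commands:
    - [[0.0, 0, 0], 0.009, 0]
    - [[0.02, -0.008, 0], 0, 0]
    - [[0.034, -0.0134, 0], 0, 0]
    - [[0.036, -0.014, 0], 0, 0]
    - [[0.036, -0.014, 0], 0, 0]
    - [[0.034, -0.0134, 0], 0, 0]
    - [[0.0243, -0.0096, 0], 0, 0]
    - [[0, 0, 0.015], 0, 0]
    - [[0, 0, 0.013], 0, 0]
    - [[0, 0, 0.01], 0, 0]
    - [[0, 0, 0], 0, 0]
    - [[0, 0, 0], 0, 0]

```text
time: 8.5
tool_pos: [0.5406, 0.0055, 0.1948]
tool_rot: [3.141, 0.0, 1.341]
contact_force: [-0.2, 0.3, -1.6]
opening: 0.0376
grip_force: 15.0
```

```bash

python3 - <<'E'
from h import *
st=robot.observe(); print(st['tool_pos'],st['tool_rot'],st['contact_force'])
c=robot.read_camera('side'); save(c,'s3'); a=cv2.imread('pics/s3.png')[150:320,260:400]; b=cv2.resize(a,None,fx=3.4,fy=3.4,interpolation=cv2.INTER_CUBIC); 
cv2.imwrite('pics/s3c.png',b)
E
```

```text
[0.54056281 0.00547763 0.19481945] [3.14121882e+00 6.53651306e-05 1.34104276e+00] [-0.22913241  0.33951535 -1.59452573]
```

View pics/s3c.png

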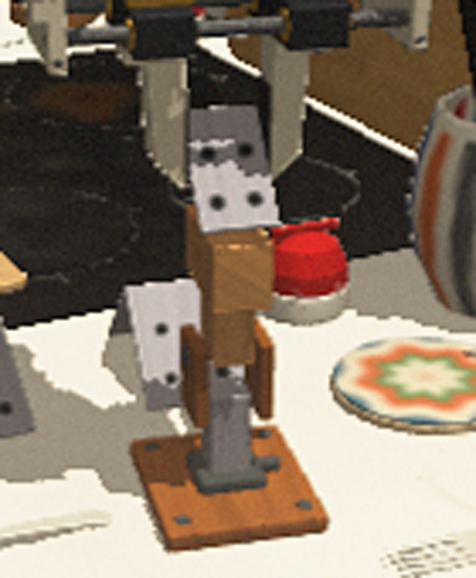

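Request:
carry_out:
  commands:
    - [[0, 0, 0.003], 0, 0]
    - [[0, 0, 0.003], 0, 0]
    - [[0, 0, 0.002], 0, 0]
    - [[0, 0, 0.002], 0, 0]
    - [[0, 0, 0.002], 0, 0]
    - [[0, 0, 0], 0, 0]
  newtons: 5

```text
time: 9.3
tool_pos: [0.5403, 0.006, 0.1826]
tool_rot: [-3.142, 0.0, 1.342]
contact_force: [1.3, -0.3, -1.2]
opening: 0.0381
grip_force: 5.0
```

Request:
carry_out:
  commands:
    - [[0.001, 0, 0.002], 0, 0]
    - [[0.001, 0, 0.002], 0, 0]
    - [[0, 0, 0], 0, 0]

```text
time: 9.68
tool_pos: [0.5407, 0.0081, 0.1785]
tool_rot: [-3.141, 0.0, 1.342]
contact_force: [-0.8, -0.2, -0.6]
opening: 0.038
grip_force: 5.0
```

```bash
cat > m.py <<'E'
from h import *
import sys
f=[];
for i in range(4):
    c=robot.read_camera('side' if i else 'scene'); st=robot.observe(); f.append(st['contact_force'])
    if i==0: s=c
n=sys.argv[1]; print(st['tool_pos'],st['tool_rot'],np.mean(f,0),st['torque'],st['opening'],st['grip_force'],st['time'])
a=c['pixels'][150:300,260:400]; b=s['pixels'][160:260,280:400]
r=lambda x,h:cv2.resize(np.ascontiguousarray(x[:,:,::-1]),(int(x.shape[1]*h/x.shape[0]),h),interpolation=cv2.INTER_CUBIC)
cv2.imwrite('pics/%s.png'%n,np.hstack([r(a,380),r(b,380)]))
E
python3 m.py m4
```

```text
[0.54068365 0.00787551 0.17863107] [-3.14145370e+00  1.91119617e-04  1.34180196e+00] [ 0.2608548  -0.08594498 -1.73592392] [-0.01188742 -0.03678888 -0.0059085 ] 0.03812505668588541 4.99957837164402 9.875
```

Request:
carry_out:
  commands:
    - [[0.0012, 0, 0.002], 0, 0]
    - [[0.0012, 0, 0.002], 0, 0]
    - [[0.0012, 0, 0.002], 0, 0]
    - [[0.001, 0, 0.002], 0, 0]
    - [[0, 0, 0], 0, 0]

```text
time: 10.5
tool_pos: [0.5418, 0.0125, 0.1705]
tool_rot: [-3.141, 0.0, 1.342]
contact_force: [-0.2, 0.3, -0.5]
opening: 0.0382
grip_force: 5.0
```

```bash
python3 m.py m5
```

```text
[0.54176867 0.01241386 0.17070459] [-3.14158779e+00  1.50090307e-05  1.34173833e+00] [-0.18881107  0.14167188 -1.70267683] [-0.05699608 -0.12336028  0.02765837] 0.038089897010141954 4.999911412596703 10.7
```

View pics/m5.png

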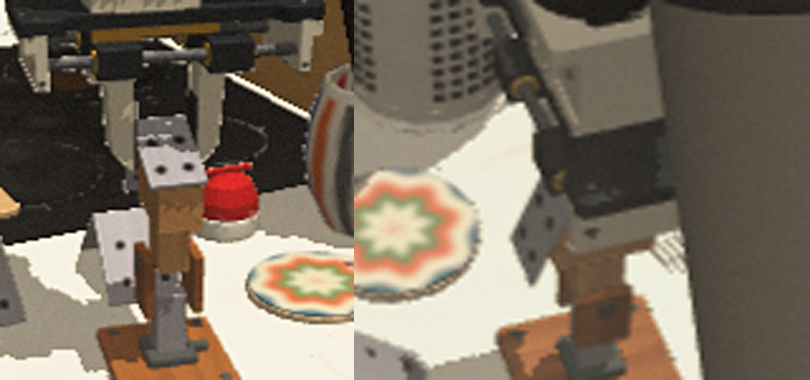

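Request:
carry_out:
  commands:
    - [[0.002, 0, 0.002], 0, 0]
    - [[0.002, 0, 0.002], 0, 0]
    - [[0.002, 0, 0.002], 0, 0]
    - [[0.0015, 0, 0.002], 0, 0]
    - [[0.0015, 0, 0.002], 0, 0]
    - [[0.001, 0, 0.002], 0, 0]
    - [[0, 0, 0.002], 0, 0]
    - [[0, 0, 0], 0, 0]

```text
time: 11.7
tool_pos: [0.544, 0.0221, 0.1565]
tool_rot: [-3.141, 0.0, 1.342]
contact_force: [-0.7, -0.5, -1.5]
opening: 0.0378
grip_force: 5.0
```

```bash
python3 m.py m6
```

```text
[0.54404869 0.02216045 0.15668362] [-3.14155686e+00 -2.86461659e-05  1.34173107e+00] [-0.16368567  0.41995395 -1.57746239] [-0.07131914 -0.04220382  0.02154423] 0.03750689910065824 4.999938458204269 11.9
```

Request:
carry_out:
  commands:
    - [[0, 0, 0.001], 0, 0]
    - [[0, 0, 0.001], 0, 0]
    - [[0, 0, 0.001], 0, 0]
    - [[0, 0, 0], 0, 0]
    - [[0, 0, 0], 0, 0]

```text
time: 12.52
tool_pos: [0.5441, 0.0221, 0.1537]
tool_rot: [3.142, 0.0, 1.342]
contact_force: [-0.7, -0.9, -0.5]
opening: 0.0375
grip_force: 5.0
```

```bash
python3 m.py m7
```

```text
[0.54406797 0.02212001 0.15368604] [3.14154559e+00 1.01096742e-04 1.34181943e+00] [ 0.27451    -0.07224063 -0.99079781] [-0.09746592 -0.11017769 -0.01157585] 0.037801571662930626 4.999900013208389 12.725
```

Request:
carry_out:
  commands:
    - [[0, 0, 0.001], 0, 0]
    - [[0, 0, 0.001], 0, 0]
    - [[0, 0, 0.001], 0, 0]
    - [[0, 0, 0], 0, 0]

```text
time: 13.22
tool_pos: [0.5444, 0.0227, 0.1516]
tool_rot: [3.14, -0.001, 1.342]
contact_force: [-1.8, 2.4, 7.0]
opening: 0.038
grip_force: 5.0
```

```bash
python3 m.py m8
```

```text
[0.54437906 0.02269438 0.1516168 ] [ 3.14029729e+00 -9.95729410e-04  1.34186413e+00] [-1.55181973  2.65258127  5.86389128] [ 0.35094793  0.16259997 -0.02546644] 0.037860893309888524 5.0003184378147125 13.425
```

View pics/m8.png

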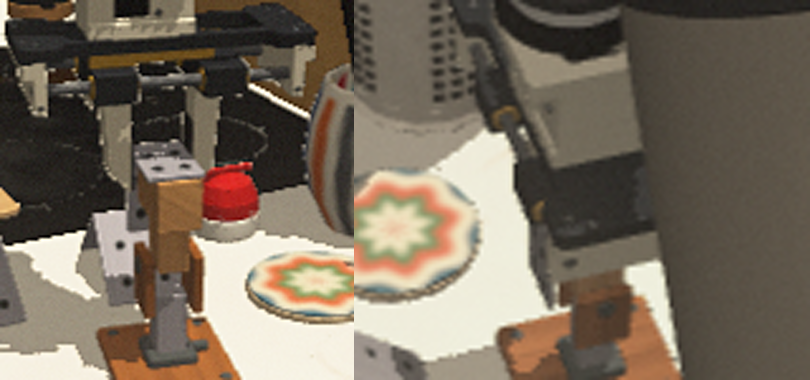

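Request:
carry_out:
  commands:
    - [[0, 0, -0.001], 0, 0]
    - [[0, 0, -0.0007], 0, 0]
    - [[0, 0, 0], 0, 0]

```text
time: 13.8
tool_pos: [0.5439, 0.022, 0.1521]
tool_rot: [-3.141, 0.0, 1.342]
contact_force: [0.2, -0.6, -1.0]
opening: 0.0379
grip_force: 5.0
```

```bash
python3 m.py m9
```

```text
[0.54398437 0.02211062 0.15220124] [-3.14128795e+00  1.58156099e-04  1.34175618e+00] [-0.50864317 -0.10631772 -2.09043631] [-0.01490663 -0.10389776  0.02144008] 0.03776766936677101 4.999877437949181 14.0
```

Request:
carry_out:
  commands:
    - [[0, 0, 0.0005], 0, 0]
    - [[0, 0, 0], 0, 0.42]
    - [[0, 0, 0], 0, 0.48]
    - [[0, 0, 0], 0, 0.55]
    - [[0, 0, 0], 0, 0.6]
    - [[0, 0, -0.005], 0, 0.65]
    - [[0, 0, -0.02], 0, 0.75]
    - [[0, 0, -0.04], 0, 1]
    - [[-0.05, 0, -0.05], 0, 1]
    - [[-0.05, 0, 0], 0, 1]
    - [[-0.03, 0.0, 0], 0, 1]
    - [[0, 0, 0], 0, 1]

```text
time: 15.5
tool_pos: [0.5155, -0.1005, 0.2616]
tool_rot: [3.141, 0.0, 1.339]
contact_force: [-0.1, 0.8, -0.1]
opening: 0.0917
grip_force: 0.0
```

```bash
cp pics/m9.png /dev/null; python3 - <<'E'
from h import *
st=robot.observe(); T=toolT(st); c=robot.read_camera('wrist'); s=robot.read_camera('side'); sc=robot.read_camera('scene')
print(st['time'],st['tool_pos'],st['tool_rot'])
r=lambda x,h:cv2.resize(np.ascontiguousarray(x[:,:,::-1]),(int(x.shape[1]*h/x.shape[0]),h),interpolation=cv2.INTER_CUBIC)
w=c['pixels'][0:300,100:500]
a=s['pixels'][180:320,280:380];b=sc['pixels'][170:290,290:390]
cv2.imwrite('pics/n1.png',np.hstack([r(w,240),r(a,300)[:240] if 0 else r(a,240),r(b,240)]))
cv2.imwrite('pics/n1.png',cv2.resize(cv2.imread('pics/n1.png'),None,fx=1.15,fy=1.15))
save(c,'n1w');save(s,'n1s');save(sc,'n1sc')
E
```

```text
15.5 [ 0.51549889 -0.10049609  0.26155133] [3.14098338e+00 3.18916769e-04 1.33854627e+00]
```

View pics/n1.png

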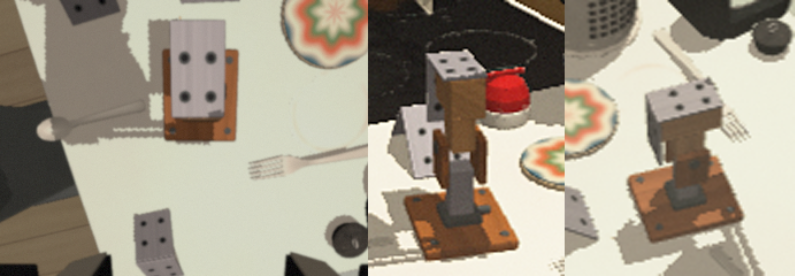

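```bash
cat > top.py <<'E'
from h import *
# rotating masked quad of grey bracket top in wrist picture -> stand frame
def top(img,T,c,box,z,px=None):
    pass
E
python3 - <<'E'
from h import *
c=robot.read_camera('wrist'); T=toolT()
g=c['pixels'].astype(int); hsv=cv2.cvtColor(c['pixels'],cv2.COLOR_RGB2HSV)
m=((hsv[:,:,1]<45)&(hsv[:,:,2]<205)&(hsv[:,:,2]>120)).astype(np.uint8); m[:,:270]=0;m[:,360:]=0;m[150:]=0;m[:10]=0
m=cv2.morphologyEx(m,cv2.MORPH_CLOSE,np.ones((5,5)))
n,l,s,ce=cv2.connectedComponentsWithStats(m); i=1+s[1:,4].argmax(); print(s[i])
q=cv2.boxPoints(cv2.minAreaRect(np.argwhere(l==i)[:,::-1].astype(np.float32))); print(q)
C,S=np.cos(-.237),np.sin(-.237)
for p in q:
    w=at_z(c,p,.156,T)-[.5405,.0017,0]; print(np.round(w[:2],4),'stand',round(C*w[0]+S*w[1],4),round(-S*w[0]+C*w[1],4))
print(fit(c,[.446,-.166,-.03],T,ks=(2,)))
E
```

```text
[ 270   21   90  129 6688]
[[270.  21.]
 [359.  21.]
 [359. 149.]
 [270. 149.]]
[-0.0202  0.0482] stand -0.0309 0.0421
[0.0342 0.0355] stand 0.0249 0.0426
[ 0.0188 -0.0415] stand 0.028 -0.0359
[-0.0404 -0.0277] stand -0.0327 -0.0364
[(2, np.float64(0.056), [0.4456, -0.1659, -0.0506])]
```

```bash
python3 - <<'E'
from h import *
c=robot.read_camera('wrist'); T=toolT()
p=c['pixels'].astype(int); m=((p[:,:,0]-p[:,:,2])>45)
C,S=np.cos(-.237),np.sin(-.237)
def st(q,z=.007):
    w=at_z(c,q,z,T)-[.5405,.0017,0]; return np.round([C*w[0]+S*w[1],-S*w[0]+C*w[1]],4)
cols=range(285,350); bt=[(x,100+np.max(np.nonzero(m[100:180,x])[0])+.5) for x in cols if m[100:180,x].any()]
f=np.polyfit(*np.array(bt).T,1); print('bottom edge slope',f[0])
a,b=[np.array([x,np.polyval(f,x)]) for x in (290,345)]; A,B=at_z(c,a,.007,T),at_z(c,b,.007,T); print('yaw',np.arctan2(*(B-A)[1::-1]),st((a+b)/2))
for r in (70,90,110,130,145):
    k=np.nonzero(m[r,240:420])[0]+240; print(r,k.min(),k.max()+1,st((k.min(),r)),st((k.max()+1,r)))
E
```

```text
bottom edge slope 0.032211538461538326
yaw -0.2589457992510614 [ 0.0006 -0.0478]
70 278 360 [-0.0413  0.0375] [0.0437 0.0383]
90 279 359 [-0.0406  0.018 ] [0.0434 0.0188]
110 279 358 [-0.0409 -0.002 ] [ 0.0432 -0.0012]
130 279 357 [-0.0412 -0.0225] [ 0.0429 -0.0217]
145 279 357 [-0.0415 -0.0382] [ 0.0435 -0.0374]
```

Request:
carry_out:
  commands:
    - [[0, 0, 0], -0.0935, 1]
    - [[0, 0, 0], -0.0935, 1]
    - [[-0.0095, -0.0111, 0.031], 0, 1]
    - [[-0.0095, -0.0111, 0.031], 0, 1]
    - [[-0.0095, -0.0111, 0.031], 0, 1]
    - [[-0.0095, -0.0111, 0.031], 0, 1]
    - [[-0.0095, -0.0111, 0.031], 0, 1]
    - [[-0.0095, -0.0111, 0.031], 0, 1]
    - [[0, 0, 0.02], 0, 1]
    - [[0, 0, 0.0145], 0, 1]
    - [[0, 0, 0.006], 0, 0.8]
    - [[0, 0, 0], 0, 0]
    - [[0, 0, 0], 0, 0]
    - [[0, 0, 0], 0, 0]
    - [[0, 0, 0], 0, 0]
    - [[0, 0, 0], 0, 0]
    - [[0, 0, 0], 0, 0]
  newtons: 15

```text
time: 17.88
tool_pos: [0.4472, -0.1531, 0.0349]
tool_rot: [3.141, 0.0, 1.529]
contact_force: [0.2, 0.2, 3.5]
opening: 0.0465
grip_force: 15.0
```

Request:
carry_out:
  commands:
    - [[0, 0, -0.01], 0, 0]
    - [[0, 0, -0.04], 0, 0]
    - [[0, 0, -0.05], 0, 0]
    - [[0, 0, -0.05], 0, 0]
    - [[0, 0, -0.05], 0.1015, 0]
    - [[0, 0, 0], 0.1015, 0]
    - [[0.0245, 0.0077, 0], 0, 0]
    - [[0.0245, 0.0077, 0], 0, 0]
    - [[0.0245, 0.0077, 0], 0, 0]
    - [[0.0245, 0.0077, 0], 0, 0]
    - [[0.0245, 0.0077, 0], 0, 0]
    - [[0.0245, 0.0077, 0], 0, 0]
    - [[0.0245, 0.008, 0], 0, 0]
    - [[0, 0, 0.015], 0, 0]
    - [[0, 0, 0.015], 0, 0]
    - [[0, 0, 0.005], 0, 0]
    - [[0, 0, 0], 0, 0]

```text
time: 20.0
tool_pos: [0.5406, -0.0003, 0.1991]
tool_rot: [-3.14, 0.0, 1.325]
contact_force: [-0.3, 0.1, -1.1]
opening: 0.0466
grip_force: 15.0
```

```bash
cat > fr.py <<'E'
from h import *
f=[]
for i in range(4): robot.read_camera('side'); st=robot.observe(); f.append(st['contact_force'])
w=st['tool_pos']-np.array([.5419,.0024,0]); C,S=np.cos(-.245),np.sin(-.245)
print('stand x,y,z mm',np.round(1000*np.array([C*w[0]+S*w[1],-S*w[0]+C*w[1],w[2]]),1),'stand-relative yaw',round(st['tool_rot'][2]-np.pi/2+.245,3),'F',np.round(np.mean(f,0),2),round(st['opening'],4),st['time'])
E
python3 fr.py
```

```text
stand x,y,z mm [  0.   -2.5 200.1] stand-relative yaw -0.0 F [-0.15 -0.15 -2.17] 0.0463 20.2
```

Request:
carry_out:
  commands:
    - [[0, 0, 0.0025], 0, 0]
    - [[0, 0, 0.0025], 0, 0]
    - [[0, 0, 0.0025], 0, 0]
    - [[0, 0, 0.0025], 0, 0]
    - [[-0.0016, 0, 0.0016], 0, 0]
    - [[-0.0016, 0, 0.0016], 0, 0]
    - [[-0.0015, 0, 0.0016], 0, 0]
    - [[-0.0015, 0, 0.002], 0, 0]
    - [[-0.0015, 0, 0.002], 0, 0]
    - [[-0.0015, 0, 0.002], 0, 0]
    - [[-0.0011, 0, 0.002], 0, 0]
    - [[-0.0011, 0, 0.002], 0, 0]
    - [[-0.0011, 0, 0.002], 0, 0]
    - [[-0.0007, 0, 0.002], 0, 0]
    - [[-0.0007, 0, 0.002], 0, 0]
    - [[-0.0007, 0, 0.002], 0, 0]
    - [[0, 0, 0], 0, 0]
  newtons: 5

```text
time: 22.32
tool_pos: [0.5375, -0.0139, 0.1666]
tool_rot: [-3.141, 0.0, 1.326]
contact_force: [-0.4, 0.2, -0.6]
opening: 0.047
grip_force: 5.0
```

```bash
python3 fr.py
```

```text
stand x,y,z mm [ -0.3 -16.9 166.8] stand-relative yaw -0.0 F [-0.37 -0.07 -1.39] 0.047 22.525
```

Request:
carry_out:
  commands:
    - [[-0.0005, 0, 0.002], 0, 0]
    - [[-0.0005, 0, 0.002], 0, 0]
    - [[-0.0004, 0, 0.002], 0, 0]
    - [[0, 0, 0.001], 0, 0]
    - [[0, 0, 0.001], 0, 0]
    - [[0, 0, 0], 0, 0]

```text
time: 23.28
tool_pos: [0.5373, -0.0157, 0.1598]
tool_rot: [3.14, 0.001, 1.326]
contact_force: [-3.0, -1.6, 6.4]
opening: 0.0469
grip_force: 5.0
```

```bash
python3 fr.py
```

```text
stand x,y,z mm [ -0.  -18.6 159.8] stand-relative yaw 0.0 F [-2.35 -1.48  6.22] 0.0469 23.475
```

```bash
cat > tips.py <<'E'
from h import *
s=robot.read_camera('side'); sc=robot.read_camera('scene'); C,S=np.cos(-.245),np.sin(-.245)
A=[x for x in robot.tip_of(s,'bracket_1')]; B=[x for x in robot.tip_of(sc,'bracket_1')]
for a in A:
    for b in B:
        ra,rb=ray(s,a['at']),ray(sc,b['at']); p=tri([ra,rb]); e=max(np.linalg.norm(np.cross(p-r[0],r[1])) for r in (ra,rb))
        if e<.006: w=p-[.5419,.0024,0]; print(np.round(a['at']),np.round(b['at']),round(a['p'],2),round(b['p'],2),'err',round(e,4),'stand mm',np.round(1000*np.array([C*w[0]+S*w[1],-S*w[0]+C*w[1],w[2]]),1))
for x in A: print('side',np.round(x['at']),round(x['p'],2))
r=lambda x,h:cv2.resize(np.ascontiguousarray(x[:,:,::-1]),(int(x.shape[1]*h/x.shape[0]),h),interpolation=cv2.INTER_CUBIC)
import sys
cv2.imwrite('pics/%s.png'%sys.argv[1],np.hstack([r(s['pixels'][190:290,280:380],400),r(sc['pixels'][170:270,290:390],400)]))
E
python3 tips.py b2
```

```text
[333. 219.] [326. 216.] 0.83 0.6 err 0.0007 stand mm [ 19.2  32.7 133.3]
[242. 245.] [300. 300.] 0.74 0.61 err 0.0048 stand mm [-131.4  130.2   56.7]
[311. 237.] [275. 253.] 0.62 0.74 err 0.0049 stand mm [  9.7 152.6  50.7]
side [333. 219.] 0.83
side [242. 245.] 0.74
side [311. 237.] 0.62
```

View pics/b2.png

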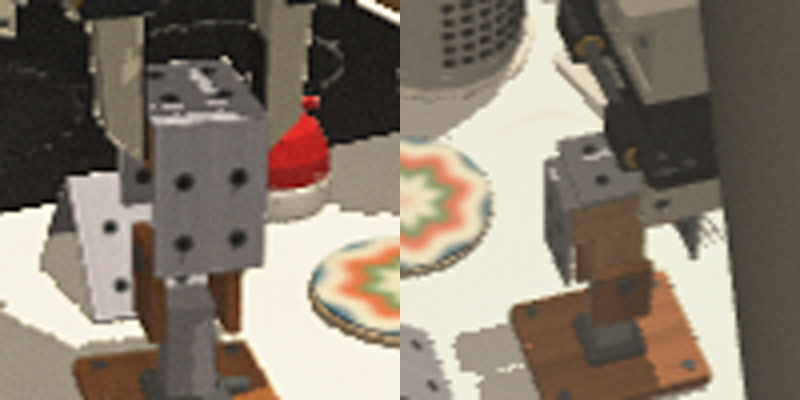

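Request:
carry_out:
  commands:
    - [[0, 0, -0.001], 0, 0]
    - [[0, 0, -0.0005], 0, 0]
    - [[0, 0, 0], 0, 0]
    - [[0, 0, 0.0005], 0, 0]

```text
time: 24.18
tool_pos: [0.5373, -0.0154, 0.1599]
tool_rot: [3.141, 0.0, 1.326]
contact_force: [-1.6, -1.0, 3.0]
opening: 0.0471
grip_force: 5.0
```

```bash
python3 fr.py
```

```text
stand x,y,z mm [ -0.2 -18.4 160. ] stand-relative yaw -0.0 F [-1.23 -0.78  1.68] 0.0466 24.375
```

Request:
carry_out:
  commands:
    - [[0, 0, 0], 0, 0.52]
    - [[0, 0, 0], 0, 0.57]
    - [[0, 0, 0], 0, 0.62]
    - [[0, 0, 0], 0, 0.67]
    - [[0, 0, -0.005], 0, 0.72]
    - [[0, 0, -0.02], 0, 0.75]
    - [[0, 0, -0.045], 0, 1]
    - [[0, 0, -0.05], 0, 1]
    - [[0.036, -0.016, -0.03], 0, 1]
    - [[0.036, -0.016, 0], 0, 1]
    - [[0.036, -0.016, 0], 0, 1]
    - [[0.036, -0.016, 0], 0, 1]
    - [[0, 0, 0], 0, 1]
    - [[0, 0, 0], 0, 1]

```text
time: 26.12
tool_pos: [0.5102, 0.1396, 0.31]
tool_rot: [3.141, 0.0, 1.326]
contact_force: [-0.1, 0.0, 0.7]
opening: 0.0916
grip_force: 0.0
```

```bash
python3 tips.py b2b; python3 - <<'E'
from h import *
st=robot.observe();T=toolT(st);c=robot.read_camera('wrist'); print(st['time'],st['tool_pos'],st['tool_rot']); save(c,'w3')
for p in ([.445,.161,.03],[.582,.149,-.2]): print([proj(c,[*p[:2],.05],T).round()],fit(c,p,T,ks=(3,4)))
E
```

```text
[244. 244.] [301. 303.] 0.96 0.79 err 0.0012 stand mm [-132.4  130.6   55.9]
[331. 218.] [328. 218.] 0.88 0.74 err 0.0018 stand mm [ 14.2  30.9 134.7]
[331. 218.] [366. 204.] 0.88 0.7 err 0.0 stand mm [ -4.7 -47.5 168.7]
[313. 232.] [275. 254.] 0.68 0.7 err 0.0013 stand mm [  9.3 154.2  55.7]
[318. 206.] [328. 218.] 0.56 0.74 err 0.0008 stand mm [ -7.4  37.4 157.4]
[318. 206.] [366. 204.] 0.56 0.7 err 0.0008 stand mm [-23.5 -39.5 188. ]
side [244. 244.] 0.96
side [331. 218.] 0.88
side [313. 232.] 0.68
side [318. 206.] 0.56
26.325 [0.51031203 0.13900731 0.3098016 ] [3.14150174e+00 2.54191521e-04 1.32431630e+00]
[array([256., 198.])] [(3, np.float64(0.07), [0.4472, 0.1609, 0.0148]), (4, np.float64(0.229), [0.4489, 0.159, -0.0576])]
[array([375., 179.])] [(3, np.float64(0.216), [0.5872, 0.1497, -0.2434]), (4, np.float64(0.079), [0.584, 0.1492, -0.1991])]
```

```bash
cat > prof.py <<'E'
from h import *
import sys
sc=robot.read_camera('scene'); C,S=np.cos(-.245),np.sin(-.245); z=float(sys.argv[1])
for x in (-.01,0,.01):
    o=[]
    for y in range(-64,66,4):
        p=[.5419+C*x-S*y/1000,.0024+S*x+C*y/1000,z]; u=proj(sc,p); o.append((y,*cv2.getRectSubPix(sc['pixels'],(1,1),tuple(map(float,u)))[0,0].tolist()))
    print(x,' '.join('%d:%d/%d/%d'%t for t in o))
E
python3 prof.py .16
```

```text
-0.01 -64:46/45/37 -60:47/44/39 -56:48/46/40 -52:50/48/42 -48:65/60/53 -44:116/107/99 -40:173/162/155 -36:183/172/163 -32:185/174/164 -28:184/173/164 -24:172/162/152 -20:78/76/68 -16:98/96/90 -12:182/171/163 -8:186/174/167 -4:186/175/167 0:187/177/167 4:163/156/146 8:74/70/65 12:132/126/117 16:188/177/168 20:188/178/169 24:135/126/119 28:182/171/162 32:163/153/145 36:89/83/76 40:130/126/113 44:235/234/214 48:239/237/220 52:240/238/221 56:240/238/222 60:240/237/221 64:240/237/221
0 -64:45/44/40 -60:46/44/38 -56:44/41/35 -52:48/45/40 -48:53/51/44 -44:78/71/61 -40:169/159/150 -36:185/174/165 -32:185/173/163 -28:184/174/166 -24:185/173/165 -20:184/173/165 -16:184/174/165 -12:184/172/164 -8:186/174/167 -4:186/174/167 0:186/174/166 4:187/175/167 8:187/175/167 12:189/177/168 16:189/177/168 20:189/177/168 24:155/146/138 28:184/175/165 32:183/172/162 36:89/84/77 40:225/222/204 44:239/237/220 48:240/237/220 52:240/237/221 56:240/238/221 60:240/237/221 64:239/235/218
0.01 -64:46/43/38 -60:46/45/39 -56:43/41/36 -52:46/43/37 -48:51/48/41 -44:73/68/58 -40:141/131/124 -36:185/174/166 -32:185/175/166 -28:186/174/166 -24:175/165/156 -20:99/94/87 -16:112/106/100 -12:184/173/164 -8:187/176/167 -4:186/175/167 0:187/175/167 4:168/158/150 8:112/107/100 12:144/137/129 16:188/176/168 20:189/177/168 24:142/134/126 28:183/172/163 32:164/154/145 36:229/226/205 40:240/237/220 44:238/235/218 48:239/237/220 52:239/237/219 56:239/237/220 60:240/238/220 64:239/237/220
```

Request:
carry_out:
  commands:
    - [[0, 0, 0], -0.133, 1]
    - [[0, 0, 0], -0.133, 1]
    - [[0.0017, -0.0105, 0.038], 0, 1]
    - [[0.0017, -0.0105, 0.038], 0, 1]
    - [[0.0017, -0.0105, 0.038], 0, 1]
    - [[0.0017, -0.0105, 0.038], 0, 1]
    - [[0.0017, -0.0105, 0.038], 0, 1]
    - [[0.0017, -0.0105, 0.038], 0, 1]
    - [[0, 0, 0.02], 0, 1]
    - [[0, 0, 0.0165], 0, 1]
    - [[0, 0, 0.008], 0, 0.9]
    - [[0, 0, 0], 0, 0]
    - [[0, 0, 0], 0, 0]
    - [[0, 0, 0], 0, 0]
    - [[0, 0, 0], 0, 0]
    - [[0, 0, 0], 0, 0]
    - [[0, 0, 0], 0, 0]
  newtons: 18

```text
time: 28.55
tool_pos: [0.4476, 0.1489, 0.0378]
tool_rot: [3.14, -0.0, 1.592]
contact_force: [0.3, -0.9, 6.0]
opening: 0.0553
grip_force: 18.0
```

Request:
carry_out:
  commands:
    - [[0, 0, -0.01], 0, 0]
    - [[0, 0, -0.04], 0, 0]
    - [[0, 0, -0.052], 0, 0]
    - [[0, 0, -0.052], 0, 0]
    - [[0, 0, -0.053], 0.133, 0]
    - [[0, 0, 0], 0.133, 0]
    - [[-0.0157, 0.0181, 0], 0, 0]
    - [[-0.0157, 0.0181, 0], 0, 0]
    - [[-0.0157, 0.0181, 0], 0, 0]
    - [[-0.0157, 0.0181, 0], 0, 0]
    - [[-0.0157, 0.0181, 0], 0, 0]
    - [[-0.0157, 0.0181, 0], 0, 0]
    - [[-0.0155, 0.0184, 0], 0, 0]
    - [[0, 0, 0.015], 0, 0]
    - [[0, 0, 0.015], 0, 0]
    - [[0, 0, 0.007], 0, 0]
    - [[0, 0, 0], 0, 0]

```text
time: 30.68
tool_pos: [0.5429, 0.0121, 0.2066]
tool_rot: [-3.14, 0.0, 1.327]
contact_force: [0.2, 0.9, -2.1]
opening: 0.0556
grip_force: 18.0
```

```bash
python3 fr.py
```

```text
stand x,y,z mm [ -0.5   9.6 207.9] stand-relative yaw 0.0 F [ 0.07  0.07 -1.9 ] 0.0559 30.875
```

Request:
carry_out:
  commands:
    - [[0, 0, 0.0025], 0, 0]
    - [[0, 0, 0.0025], 0, 0]
    - [[0, 0, 0.0025], 0, 0]
    - [[0, 0, 0.0025], 0, 0]
    - [[0.0017, 0, 0.002], 0, 0]
    - [[0.0017, 0, 0.002], 0, 0]
    - [[0.0017, 0, 0.002], 0, 0]
    - [[0.0014, 0, 0.002], 0, 0]
    - [[0.0014, 0, 0.002], 0, 0]
    - [[0.0014, 0, 0.002], 0, 0]
    - [[0.001, 0, 0.002], 0, 0]
    - [[0.001, 0, 0.002], 0, 0]
    - [[0.001, 0, 0.002], 0, 0]
    - [[0.0007, 0, 0.002], 0, 0]
    - [[0.0007, 0, 0.002], 0, 0]
    - [[0.0007, 0, 0.002], 0, 0]
    - [[0.0006, 0, 0.002], 0, 0]
    - [[0.0006, 0, 0.002], 0, 0]
    - [[0, 0, 0], 0, 0]
  newtons: 6

```text
time: 33.25
tool_pos: [0.5472, 0.0268, 0.1691]
tool_rot: [-3.141, 0.0, 1.326]
contact_force: [-0.1, 0.0, -1.4]
opening: 0.0557
grip_force: 6.0
```

```bash
python3 fr.py
```

```text
stand x,y,z mm [ -0.7  24.9 169.3] stand-relative yaw -0.0 F [ 0.03  0.03 -2.09] 0.0558 33.45
```

Request:
carry_out:
  commands:
    - [[0.0005, 0, 0.002], 0, 0]
    - [[0.0005, 0, 0.002], 0, 0]
    - [[0.0003, 0, 0.0015], 0, 0]
    - [[0, 0, 0.001], 0, 0]
    - [[0, 0, 0], 0, 0]
    - [[0, 0, 0], 0, 0]

```text
time: 34.2
tool_pos: [0.5478, 0.0283, 0.1634]
tool_rot: [3.141, -0.001, 1.326]
contact_force: [-1.0, 2.8, 6.1]
opening: 0.0559
grip_force: 6.0
```

```bash
python3 fr.py
```

```text
stand x,y,z mm [ -0.6  26.6 163.4] stand-relative yaw 0.0 F [-1.63  2.99  5.64] 0.0559 34.4
```

Request:
carry_out:
  commands:
    - [[0, 0, -0.001], 0, 0]
    - [[0, 0, 0], 0, 0]
    - [[0, 0, 0], 0, 0.62]
    - [[0, 0, 0], 0, 0.66]
    - [[0, 0, 0], 0, 0.7]
    - [[0, 0, 0], 0, 0.75]
    - [[0, 0, -0.005], 0, 0.8]
    - [[0, 0, -0.02], 0, 0.85]
    - [[0, 0, -0.045], 0, 1]
    - [[0, 0, -0.05], 0, 1]
    - [[0.036, 0.0, -0.025], 0, 1]
    - [[0.036, 0.0, 0], 0, 1]
    - [[0.036, 0, 0], 0, 1]
    - [[0, 0, 0], 0, 1]
    - [[0, 0, 0], 0, 1]

```text
time: 36.28
tool_pos: [0.5736, 0.1324, 0.3088]
tool_rot: [-3.142, 0.001, 1.326]
contact_force: [-1.0, 0.2, 0.5]
opening: 0.0917
grip_force: 0.0
```

```bash
python3 prof.py .164; python3 - <<'E'
from h import *
st=robot.observe();T=toolT(st);c=robot.read_camera('wrist'); print(st['time'],st['tool_pos'],st['tool_rot']); save(c,'w4')
for p in ([.583,.149,-.2],): print([proj(c,[*p[:2],.05],T).round()],fit(c,p,T,ks=(3,4)))
E
```

```text
-0.01 -64:74/67/58 -60:75/69/59 -56:74/66/56 -52:76/69/59 -48:76/69/59 -44:76/69/59 -40:73/66/56 -36:76/70/60 -32:76/69/59 -28:76/70/59 -24:76/70/59 -20:74/68/58 -16:73/66/56 -12:69/63/54 -8:60/54/47 -4:45/41/37 0:42/38/34 4:53/48/44 8:181/170/161 12:185/175/165 16:186/174/166 20:176/167/159 24:155/146/137 28:182/171/162 32:183/171/163 36:183/171/163 40:182/170/161 44:182/170/161 48:179/168/161 52:133/124/119 56:79/73/69 60:222/219/199 64:239/235/217
0 -64:74/66/56 -60:66/60/51 -56:43/40/36 -52:37/32/28 -48:38/35/33 -44:35/34/28 -40:42/37/33 -36:40/36/33 -32:40/36/32 -28:43/40/36 -24:49/45/39 -20:58/53/45 -16:70/64/55 -12:78/72/61 -8:78/72/61 -4:74/68/58 0:57/54/45 4:107/101/95 8:184/174/166 12:187/175/167 16:187/174/166 20:185/174/165 24:185/174/165 28:186/174/166 32:184/173/164 36:184/173/165 40:184/173/164 44:182/172/163 48:182/170/162 52:161/151/144 56:142/138/124 60:238/236/219 64:238/236/219
0.01 -64:37/33/30 -60:38/35/32 -56:37/33/30 -52:36/32/29 -48:37/34/30 -44:37/34/31 -40:40/38/34 -36:41/39/33 -32:38/34/31 -28:39/36/32 -24:41/38/34 -20:42/39/34 -16:42/38/36 -12:44/40/35 -8:53/48/42 -4:76/68/59 0:78/71/62 4:72/65/57 8:151/141/134 12:183/171/163 16:183/172/165 20:156/149/141 24:75/73/66 28:159/150/143 32:182/170/162 36:183/171/163 40:181/170/162 44:183/171/163 48:180/169/160 52:143/133/127 56:209/205/186 60:238/236/219 64:239/237/219
36.325 [0.57362354 0.13201988 0.30888996] [3.14153841e+00 4.93817871e-04 1.32522066e+00]
[array([320., 186.])] [(3, np.float64(0.479), [0.5838, 0.1517, -0.2273]), (4, np.float64(0.371), [0.5841, 0.1499, -0.1943])]
```

Request:
carry_out:
  commands:
    - [[-0.04, 0, 0], 0, 1]
    - [[-0.04, 0, 0], 0, 1]
    - [[-0.04, 0, 0], 0, 1]
    - [[-0.04, 0, 0], 0, 1]
    - [[-0.04, 0, 0], 0, 1]
    - [[-0.04, 0, 0], 0, 1]
    - [[0, 0, 0], 0, 1]
    - [[0, 0, 0], 0, 1]

```text
time: 37.38
tool_pos: [0.5154, -0.1002, 0.309]
tool_rot: [3.141, -0.0, 1.324]
contact_force: [-0.4, -0.2, -0.1]
opening: 0.0919
grip_force: 0.0
```

```bash
cat > prof2.py <<'E'
from h import *
import sys
T=toolT(); z=float(sys.argv[1]); C,S=np.cos(-.245),np.sin(-.245)
for n in sys.argv[2:]:
    c=robot.read_camera(n); save(c,n+'_%d'%int(robot.observe()['time']*100))
    for x in (-.022,-.006,.0,.006,.022):
        o=[]
        for y in range(-60,66,3):
            p=[.5419+C*x-S*y/1000,.0024+S*x+C*y/1000,z]; u=proj(c,p,T); o.append('%d:%d'%(y,cv2.getRectSubPix(c['pixels'],(1,1),tuple(map(float,u)))[0,0].mean()))
        print(n,x,' '.join(o))
E
python3 prof2.py .164 wrist scene
```

```text
wrist -0.022 -60:213 -57:213 -54:211 -51:212 -48:212 -45:211 -42:99 -39:65 -36:71 -33:167 -30:120 -27:111 -24:112 -21:92 -18:119 -15:170 -12:173 -9:172 -6:171 -3:172 0:171 3:171 6:170 9:166 12:167 15:168 18:170 21:168 24:165 27:164 30:164 33:165 36:162 39:161 42:162 45:160 48:160 51:158 54:209 57:210 60:210 63:208
wrist -0.006 -60:214 -57:213 -54:214 -51:213 -48:212 -45:213 -42:98 -39:63 -36:56 -33:156 -30:99 -27:106 -24:106 -21:91 -18:121 -15:171 -12:172 -9:174 -6:174 -3:170 0:172 3:171 6:169 9:169 12:169 15:167 18:168 21:165 24:166 27:163 30:162 33:162 36:163 39:163 42:162 45:161 48:158 51:158 54:123 57:125 60:67 63:47
wrist 0.0 -60:214 -57:215 -54:214 -51:214 -48:213 -45:211 -42:102 -39:65 -36:46 -33:100 -30:91 -27:110 -24:108 -21:93 -18:112 -15:111 -12:125 -9:173 -6:173 -3:173 0:171 3:172 6:174 9:170 12:169 15:169 18:166 21:168 24:166 27:165 30:164 33:166 36:164 39:163 42:162 45:160 48:160 51:160 54:129 57:127 60:130 63:127
wrist 0.006 -60:213 -57:215 -54:214 -51:213 -48:214 -45:212 -42:109 -39:93 -36:48 -33:100 -30:89 -27:105 -24:104 -21:89 -18:107 -15:106 -12:121 -9:165 -6:167 
[... 1362 characters left out ...]
 39:174 42:175 45:173 48:173 51:176 54:112 57:185 60:231 63:231
scene 0.006 -60:232 -57:232 -54:232 -51:232 -48:233 -45:232 -42:231 -39:233 -36:174 -33:108 -30:102 -27:108 -24:107 -21:112 -18:111 -15:124 -12:172 -9:175 -6:175 -3:175 0:174 3:173 6:174 9:174 12:173 15:172 18:173 21:171 24:166 27:166 30:172 33:173 36:171 39:172 42:172 45:170 48:170 51:146 54:99 57:219 60:231 63:231
scene 0.022 -60:233 -57:233 -54:233 -51:232 -48:233 -45:233 -42:233 -39:232 -36:198 -33:155 -30:147 -27:156 -24:169 -21:120 -18:109 -15:110 -12:109 -9:108 -6:160 -3:173 0:174 3:171 6:173 9:172 12:172 15:173 18:174 21:173 24:174 27:173 30:174 33:177 36:174 39:177 42:181 45:174 48:178 51:175 54:220 57:232 60:231 63:231
```

Request:
carry_out:
  commands:
    - [[0.0346, 0.0002, 0], 0, 1]
    - [[0.0346, 0.0002, 0], 0, 1]
    - [[0.0346, 0.0002, 0], 0, 1]
    - [[0.0346, 0.0002, 0], 0, 1]
    - [[0, 0, 0.045], 0, 1]
    - [[0, 0, 0.045], 0, 1]
    - [[0, 0, 0.03], 0, 1]
    - [[0, 0, 0.015], 0, 0.85]
    - [[0, 0, 0.01], 0, 0.75]
    - [[0, 0, 0], 0, 0.65]
    - [[0, 0, 0], 0, 0]
    - [[0, 0, 0], 0, 0]
    - [[0, 0, 0], 0, 0]
  newtons: 8

```text
time: 39.1
tool_pos: [0.5504, 0.0342, 0.1647]
tool_rot: [3.14, -0.001, 1.326]
contact_force: [-0.7, 2.0, 3.7]
opening: 0.0553
grip_force: 8.0
```

```bash
python3 fr.py
```

```text
stand x,y,z mm [  0.5  33.  164.6] stand-relative yaw 0.0 F [-0.41  2.19  5.58] 0.0559 39.3
```

Request:
carry_out:
  commands:
    - [[0, 0, -0.001], 0, 0]
    - [[0, 0, -0.001], 0, 0]
    - [[-0.0015, 0, -0.0005], 0, 0]
    - [[-0.0015, 0, 0], 0, 0]
    - [[-0.0015, 0, 0], 0, 0]
    - [[-0.0015, 0, 0], 0, 0]
    - [[0, 0, 0], 0, 0]

```text
time: 40.17
tool_pos: [0.5485, 0.0286, 0.1671]
tool_rot: [3.141, -0.001, 1.326]
contact_force: [-2.1, 3.3, 6.0]
opening: 0.056
grip_force: 8.0
```

```bash
python3 fr.py; python3 prof2.py .164 side | head -3
```

```text
stand x,y,z mm [  0.   27.1 167.1] stand-relative yaw 0.0 F [-2.1   3.32  6.47] 0.056 40.375
side -0.022 -60:105 -57:106 -54:102 -51:113 -48:137 -45:187 -42:193 -39:183 -36:182 -33:177 -30:141 -27:91 -24:90 -21:94 -18:99 -15:102 -12:118 -9:137 -6:168 -3:176 0:174 3:172 6:172 9:173 12:174 15:176 18:177 21:170 24:153 27:115 30:121 33:157 36:123 39:85 42:80 45:82 48:85 51:83 54:81 57:85 60:89 63:92
side -0.006 -60:102 -57:104 -54:99 -51:103 -48:124 -45:181 -42:190 -39:180 -36:180 -33:174 -30:149 -27:96 -24:93 -21:94 -18:89 -15:105 -12:131 -9:159 -6:174 -3:177 0:175 3:158 6:133 9:152 12:168 15:182 18:179 21:178 24:164 27:115 30:87 33:89 36:92 39:90 42:97 45:97 48:79 51:41 54:27 57:31 60:31 63:30
side 0.0 -60:106 -57:106 -54:105 -51:109 -48:132 -45:166 -42:179 -39:179 -36:176 -33:179 -30:174 -27:150 -24:94 -21:90 -18:98 -15:105 -12:122 -9:143 -6:174 -3:176 0:176 3:175 6:176 9:178 12:179 15:178 18:178 21:171 24:156 27:118 30:113 33:118 36:98 39:90 42:95 45:104 48:119 51:85 54:21 57:36 60:57 63:57
```

Request:
carry_out:
  commands:
    - [[0, 0, -0.001], 0, 0]
    - [[0, 0, -0.001], 0, 0]
    - [[0, 0, 0], 0, 0]
    - [[0, 0, 0], 0, 0]

```text
time: 40.92
tool_pos: [0.5483, 0.028, 0.1679]
tool_rot: [-3.141, 0.0, 1.326]
contact_force: [-0.3, -0.1, -1.9]
opening: 0.0556
grip_force: 8.0
```

```bash
python3 fr.py
```

```text
stand x,y,z mm [1.000e-01 2.650e+01 1.681e+02] stand-relative yaw -0.0 F [ 0.17 -0.39 -2.26] 0.0559 41.125
```

Request:
carry_out:
  commands:
    - [[0, 0, 0.0006], 0, 0]
    - [[0, 0, 0.0006], 0, 0]
    - [[0, 0, 0], 0, 0]
  newtons: 5

```text
time: 41.5
tool_pos: [0.5486, 0.0284, 0.1674]
tool_rot: [3.141, -0.0, 1.326]
contact_force: [-0.4, 1.3, 1.1]
opening: 0.0561
grip_force: 5.0
```

```bash
python3 fr.py
```

```text
stand x,y,z mm [  0.2  26.8 167.4] stand-relative yaw 0.0 F [-0.23  1.6   1.83] 0.0558 41.7
```

Request:
carry_out:
  commands:
    - [[0, 0, 0], 0, 0.62]
    - [[0, 0, 0], 0, 0.66]
    - [[0, 0, 0], 0, 0.7]
    - [[0, 0, 0], 0, 0.75]
    - [[0, 0, -0.005], 0, 0.8]
    - [[0, 0, -0.02], 0, 0.85]
    - [[0, 0, -0.045], 0, 1]
    - [[0, 0, -0.05], 0, 1]
    - [[0.036, 0.0, -0.025], 0, 1]
    - [[0.036, 0.0, 0], 0, 1]
    - [[0.03, 0, 0], 0, 1]
    - [[0, 0, 0], 0, 1]

```text
time: 43.2
tool_pos: [0.5732, 0.1289, 0.3121]
tool_rot: [3.142, -0.0, 1.329]
contact_force: [-0.2, 0.3, -0.3]
opening: 0.0918
grip_force: 0.0
```

```bash
python3 prof2.py .164 scene side; python3 - <<'E'
from h import *
st=robot.observe();T=toolT(st);c=robot.read_camera('wrist'); print(st['time'],st['tool_pos'],st['tool_rot'])
for t in (150,170,190):print(fit(c,[.584,.149,-.2],T,thr=t,ks=(4,)))
print(fit(robot.read_camera('scene'),[.584,.149,-.2],ks=(4,)))
E
```

```text
scene -0.022 -60:62 -57:62 -54:63 -51:61 -48:64 -45:63 -42:60 -39:61 -36:60 -33:58 -30:52 -27:46 -24:42 -21:39 -18:41 -15:40 -12:40 -9:40 -6:39 -3:39 0:114 3:169 6:173 9:174 12:172 15:171 18:174 21:173 24:172 27:172 30:172 33:171 36:172 39:169 42:171 45:171 48:171 51:170 54:149 57:83 60:124 63:224
scene -0.006 -60:65 -57:68 -54:68 -51:67 -48:68 -45:69 -42:68 -39:70 -36:68 -33:68 -30:67 -27:65 -24:67 -21:66 -18:66 -15:63 -12:57 -9:43 -6:38 -3:40 0:72 3:158 6:172 9:172 12:172 15:171 18:172 21:171 24:171 27:170 30:172 33:172 36:170 39:170 42:170 45:170 48:170 51:169 54:139 57:88 60:217 63:231
scene 0.0 -60:57 -57:54 -54:47 -51:42 -48:35 -45:40 -42:39 -39:38 -36:46 -33:51 -30:56 -27:62 -24:69 -21:68 -18:69 -15:68 -12:67 -9:65 -6:54 -3:38 0:103 3:172 6:175 9:174 12:173 15:175 18:173 21:172 24:173 27:173 30:174 33:174 36:173 39:173 42:173 45:173 48:171 51:170 54:150 57:135 60:223 63:230
scene 0.006 -60:32 -57:35 -54:35 -51:32 -48:33 -45:36 -42:36 -39:36 -36:36 -33:35 -30:38 -27:39 -24:41 -21:50 -18:63 -15:69 -12:67 -9:68 -6:65 -3:57 0:117 3:169 6:171 9:173 12:171 15:171 18:171 21:170 24:17
[... 1547 characters left out ...]
 24:175 27:173 30:173 33:171 36:171 39:171 42:174 45:175 48:161 51:71 54:20 57:27 60:41 63:59
side 0.022 -60:103 -57:102 -54:102 -51:103 -48:101 -45:93 -42:71 -39:73 -36:97 -33:128 -30:177 -27:202 -24:190 -21:187 -18:165 -15:124 -12:106 -9:118 -6:129 -3:155 0:174 3:173 6:173 9:173 12:168 15:172 18:172 21:172 24:170 27:170 30:172 33:172 36:173 39:174 42:181 45:183 48:153 51:78 54:30 57:26 60:27 63:33
43.3 [0.57301411 0.12695369 0.31213131] [-3.14159199e+00  6.46737614e-04  1.32635228e+00]
[(4, np.float64(0.343), [0.5838, 0.1504, -0.1999])]
[(4, np.float64(0.363), [0.5839, 0.1503, -0.1861])]
[(4, np.float64(0.378), [0.5837, 0.1497, -0.1855])]
[(4, np.float64(0.601), [0.5815, 0.1498, -0.1884])]
```

Request:
carry_out:
  commands:
    - [[-0.033, 0, 0.03], 0, 1]
    - [[-0.033, 0, 0.03], 0, 0.9]
    - [[-0.032, 0.0005, 0.03], 0, 0.85]
    - [[0, 0, 0.03], 0, 0.8]
    - [[0, 0, 0.017], 0, 0.75]
    - [[0, 0, 0.01], 0, 0.7]
    - [[0, 0, 0], 0, 0]
    - [[0, 0, 0], 0, 0]
    - [[0, 0, 0], 0, 0]
    - [[0, 0, -0.002], 0, 0]
    - [[-0.001, 0, -0.002], 0, 0]
    - [[-0.002, 0, -0.001], 0, 0]
    - [[-0.002, 0, -0.0005], 0, 0]
    - [[-0.001, 0, 0], 0, 0]
    - [[0, 0, 0], 0, 0]
  newtons: 10

```text
time: 45.28
tool_pos: [0.5484, 0.026, 0.1705]
tool_rot: [-3.141, 0.0, 1.326]
contact_force: [-0.0, 0.2, -2.0]
opening: 0.056
grip_force: 10.0
```

```bash
python3 fr.py
```

```text
stand x,y,z mm [  0.6  24.7 170.6] stand-relative yaw 0.0 F [-0.24 -0.12 -2.29] 0.0558 45.475
```

Request:
carry_out:
  commands:
    - [[-0.0023, 0, 0], 0, 0]
    - [[-0.0022, 0, 0], 0, 0]
    - [[0, 0, 0.001], 0, 0]
    - [[0, 0, 0.001], 0, 0]
    - [[0, 0, 0.0006], 0, 0]
    - [[0, 0, 0], 0, 0]
  newtons: 6

```text
time: 46.22
tool_pos: [0.5474, 0.0219, 0.1683]
tool_rot: [3.141, -0.0, 1.326]
contact_force: [-0.2, 0.0, 0.8]
opening: 0.0557
grip_force: 6.0
```

```bash
python3 fr.py
```

```text
stand x,y,z mm [  0.7  20.2 168.3] stand-relative yaw 0.0 F [-0.88  1.45  1.69] 0.0558 46.425
```

Contact felt; release and go to bracket_4.

Request:
carry_out:
  commands:
    - [[0, 0, 0], 0, 0.62]
    - [[0, 0, 0], 0, 0.66]
    - [[0, 0, 0], 0, 0.7]
    - [[0, 0, 0], 0, 0.75]
    - [[0, 0, -0.005], 0, 0.8]
    - [[0, 0, -0.02], 0, 0.85]
    - [[0, 0, -0.045], 0, 1]
    - [[0, 0, -0.05], 0, 1]
    - [[0.036, 0.0, -0.025], 0, 1]
    - [[0.036, 0.0, 0], 0, 1]
    - [[0.03, 0, 0], 0, 1]
    - [[0, 0, 0], 0, 1]

```text
time: 47.92
tool_pos: [0.5721, 0.1225, 0.3131]
tool_rot: [3.141, -0.0, 1.329]
contact_force: [-0.2, -0.6, -0.2]
opening: 0.0917
grip_force: 0.0
```

```bash
python3 prof2.py .164 scene side | grep -E ' (-0.006|0.0|0.006) '; python3 fr.py
```

```text
scene -0.006 -60:68 -57:68 -54:69 -51:67 -48:69 -45:67 -42:66 -39:64 -36:63 -33:61 -30:60 -27:58 -24:51 -21:43 -18:39 -15:40 -12:41 -9:39 -6:91 -3:166 0:175 3:173 6:174 9:174 12:173 15:174 18:173 21:172 24:172 27:171 30:172 33:173 36:171 39:171 42:171 45:170 48:170 51:132 54:79 57:176 60:230 63:230
scene 0.0 -60:67 -57:68 -54:69 -51:67 -48:69 -45:67 -42:67 -39:67 -36:68 -33:67 -30:67 -27:65 -24:63 -21:61 -18:51 -15:41 -12:39 -9:40 -6:95 -3:169 0:175 3:174 6:175 9:174 12:174 15:175 18:175 21:174 24:175 27:173 30:174 33:173 36:173 39:172 42:173 45:174 48:175 51:130 54:94 57:191 60:231 63:231
scene 0.006 -60:47 -57:45 -54:43 -51:35 -48:43 -45:47 -42:48 -39:52 -36:58 -33:64 -30:69 -27:68 -24:67 -21:68 -18:67 -15:58 -12:45 -9:48 -6:132 -3:174 0:174 3:173 6:173 9:173 12:173 15:171 18:172 21:171 24:170 27:171 30:170 33:169 36:169 39:170 42:169 45:169 48:169 51:132 54:115 57:221 60:230 63:232
side -0.006 -60:120 -57:117 -54:114 -51:113 -48:111 -45:113 -42:112 -39:111 -36:111 -33:125 -30:159 -27:191 -24:174 -21:152 -18:105 -15:108 -12:139 -9:191 -6:185 -3:178 0:178 3:164 6:156 9:172 12:180 15:178 18:176 21:176 24:174 27:175 30:178 33:173 36:174 39:176 42:168 45:157 48:77 51:23 54:29 57:32 60:33 63:32
side 0.0 -60:114 -57:115 -54:114 -51:114 -48:116 -45:114 -42:118 -39:114 -36:114 -33:123 -30:154 -27:179 -24:168 -21:147 -18:125 -15:117 -12:139 -9:166 -6:177 -3:177 0:177 3:178 6:177 9:178 12:177 15:177 18:178 21:177 24:175 27:176 30:175 33:174 36:175 39:176 42:181 45:172 48:129 51:56 54:22 57:33 60:54 63:57
side 0.006 -60:113 -57:112 -54:112 -51:112 -48:113 -45:112 -42:113 -39:113 -36:124 -33:147 -30:194 -27:192 -24:174 -21:166 -18:128 -15:106 -12:124 -9:157 -6:183 -3:179 0:179 3:180 6:179 9:178 12:177 15:177 18:176 21:177 24:176 27:173 30:173 33:172 36:172 39:174 42:175 45:176 48:161 51:68 54:18 57:27 60:40 63:59
stand x,y,z mm [  0.7 121.2 313.1] stand-relative yaw -0.001 F [-0.48 -0.02  0.11] 0.0918 48.225
```

Request:
carry_out:
  commands:
    - [[0, 0, 0], -0.048, 1]
    - [[0.007, 0.001, 0.038], 0, 1]
    - [[0.007, 0.001, 0.038], 0, 1]
    - [[0.007, 0.001, 0.038], 0, 1]
    - [[0.007, 0.001, 0.038], 0, 1]
    - [[0.007, 0.001, 0.038], 0, 1]
    - [[0.007, 0.001, 0.038], 0, 1]
    - [[0, 0, 0.02], 0, 1]
    - [[0, 0, 0.017], 0, 1]
    - [[0, 0, 0.008], 0, 1]
    - [[0, 0, 0], 0, 0]
    - [[0, 0, 0], 0, 0]
    - [[0, 0, 0], 0, 0]
    - [[0, 0, 0], 0, 0]
    - [[0, 0, 0], 0, 0]
  newtons: 18

```text
time: 50.1
tool_pos: [0.5869, 0.1608, 0.0408]
tool_rot: [3.14, -0.001, 1.374]
contact_force: [0.9, -0.8, 5.5]
opening: 0.0647
grip_force: 18.0
```

Request:
carry_out:
  commands:
    - [[0, 0, -0.01], 0, 0]
    - [[0, 0, -0.04], 0, 0]
    - [[0, 0, -0.055], 0, 0]
    - [[0, 0, -0.058], 0, 0]
    - [[0, 0, -0.058], 0.048, 0]
    - [[-0.0247, -0.0008, 0], 0, 0]
    - [[-0.0247, -0.0008, 0], 0, 0]
    - [[-0.0247, -0.0008, 0], 0, 0]
    - [[-0.0247, -0.0008, 0], 0, 0]
    - [[-0.0247, -0.0007, 0], 0, 0]
    - [[-0.0247, -0.0007, 0], 0, 0]
    - [[-0.0247, -0.0007, 0], 0, 0]
    - [[0, 0, 0.025], 0, 0]
    - [[0, 0, 0.018], 0, 0]
    - [[0, 0, 0.006], 0, 0]
    - [[0, 0, 0], 0, 0]

```text
time: 52.1
tool_pos: [0.5389, -0.0056, 0.212]
tool_rot: [-3.141, 0.0, 1.326]
contact_force: [-0.2, -0.0, -2.8]
opening: 0.0644
grip_force: 18.0
```

```bash
python3 fr.py
```

```text
stand x,y,z mm [ -0.4  -8.4 212.8] stand-relative yaw 0.0 F [ 0.28 -0.04 -2.6 ] 0.0647 52.3
```

Request:
carry_out:
  commands:
    - [[0, 0, 0.0025], 0, 0]
    - [[0, 0, 0.0025], 0, 0]
    - [[0, 0, 0.0025], 0, 0]
    - [[0, 0, 0.0025], 0, 0]
    - [[-0.0017, 0, 0.0023], 0, 0]
    - [[-0.0017, 0, 0.0023], 0, 0]
    - [[-0.0017, 0, 0.0022], 0, 0]
    - [[-0.0014, 0, 0.002], 0, 0]
    - [[-0.0014, 0, 0.002], 0, 0]
    - [[-0.0014, 0, 0.002], 0, 0]
    - [[-0.001, 0, 0.002], 0, 0]
    - [[-0.001, 0, 0.002], 0, 0]
    - [[-0.001, 0, 0.002], 0, 0]
    - [[-0.0008, 0, 0.002], 0, 0]
    - [[-0.0008, 0, 0.002], 0, 0]
    - [[-0.0008, 0, 0.002], 0, 0]
    - [[-0.0006, 0, 0.002], 0, 0]
    - [[-0.0006, 0, 0.002], 0, 0]
    - [[0, 0, 0], 0, 0]
  newtons: 6

```text
time: 54.68
tool_pos: [0.5352, -0.0212, 0.173]
tool_rot: [-3.141, 0.0, 1.326]
contact_force: [0.2, -0.2, -2.2]
opening: 0.0651
grip_force: 6.0
```

```bash
python3 fr.py
```

```text
stand x,y,z mm [ -0.7 -24.5 173.2] stand-relative yaw 0.0 F [-0.02 -0.39 -2.08] 0.0653 54.875
```

Request:
carry_out:
  commands:
    - [[-0.0006, 0, 0.0015], 0, 0]
    - [[-0.0006, 0, 0.0015], 0, 0]
    - [[-0.0003, 0, 0.001], 0, 0]
    - [[0, 0, 0.0007], 0, 0]
    - [[0, 0, 0], 0, 0]

```text
time: 55.5
tool_pos: [0.535, -0.0231, 0.1694]
tool_rot: [3.14, 0.001, 1.326]
contact_force: [-3.3, -1.9, 6.0]
opening: 0.0651
grip_force: 6.0
```

```bash
python3 fr.py
```

```text
stand x,y,z mm [ -0.5 -26.4 169.4] stand-relative yaw 0.0 F [-3.  -1.8  6.3] 0.065 55.7
```

Request:
carry_out:
  commands:
    - [[0, 0, -0.001], 0, 0]
    - [[0, 0, 0], 0, 0]
    - [[0, 0, 0], 0, 0.72]
    - [[0, 0, 0], 0, 0.75]
    - [[0, 0, 0], 0, 0.79]
    - [[0, 0, 0], 0, 0.84]
    - [[0, 0, -0.005], 0, 0.88]
    - [[0, 0, -0.02], 0, 0.95]
    - [[0, 0, -0.045], 0, 1]
    - [[0, 0, -0.05], 0, 1]
    - [[-0.04, 0.0, -0.025], 0, 1]
    - [[-0.04, 0.0, 0], 0, 1]
    - [[0, 0, 0], 0, 1]

```text
time: 57.32
tool_pos: [0.515, -0.1022, 0.3151]
tool_rot: [3.141, 0.001, 1.322]
contact_force: [0.6, 0.1, -0.4]
opening: 0.0915
grip_force: 0.0
```

```bash
python3 fr.py; python3 prof2.py .168 wrist scene side | grep -E ' (-0.006|0.0|0.006) '; python3 tips.py fin
```

```text
stand x,y,z mm [  -0.8 -105.2  314.4] stand-relative yaw 0.001 F [ 0.17 -0.02 -0.16] 0.092 57.525
wrist -0.006 -60:216 -57:168 -54:127 -51:157 -48:143 -45:163 -42:157 -39:167 -36:159 -33:147 -30:162 -27:100 -24:93 -21:94 -18:94 -15:107 -12:169 -9:168 -6:169 -3:169 0:169 3:169 6:171 9:169 12:171 15:171 18:172 21:143 24:166 27:169 30:168 33:169 36:168 39:167 42:165 45:213 48:214 51:215 54:213 57:214 60:214 63:213
wrist 0.0 -60:217 -57:153 -54:88 -51:89 -48:90 -45:91 -42:90 -39:90 -36:91 -33:91 -30:93 -27:92 -24:91 -21:91 -18:92 -15:92 -12:93 -9:146 -6:167 -3:167 0:168 3:168 6:167 9:167 12:170 15:170 18:168 21:133 24:171 27:172 30:170 33:170 36:170 39:170 42:194 45:215 48:213 51:215 54:213 57:213 60:214 63:213
wrist 0.006 -60:218 -57:153 -54:84 -51:90 -48:91 -45:92 -42:92 -39:92 -36:94 -33:92 -30:91 -27:92 -24:92 -21:93 -18:93 -15:91 -12:92 -9:140 -6:169 -3:166 0:168 3:169 6:169 9:169 12:169 15:170 18:170 21:141 24:168 27:166 30:163 33:165 36:167 39:163 42:193 45:215 48:215 51:214 54:213 57:213 60:214 63:214
scene -0.006 -60:232 -57:200 -54:137 -51:131 -48:113 -45:119 -42:138 -39:158 -3
[... 1319 characters left out ...]
:111 -3:145 0:155 3:161 6:184 9:189 12:190 15:189 18:189 21:189 24:191 27:192 30:190 33:190 36:193 39:191 42:183 45:108 48:23 51:41 54:54 57:38 60:30 63:33
side 0.006 -60:96 -57:97 -54:99 -51:100 -48:101 -45:100 -42:100 -39:100 -36:101 -33:99 -30:99 -27:98 -24:100 -21:100 -18:97 -15:99 -12:102 -9:101 -6:98 -3:95 0:112 3:145 6:188 9:185 12:184 15:185 18:184 21:183 24:184 27:184 30:184 33:186 36:190 39:182 42:154 45:65 48:27 51:40 54:56 57:64 60:45 63:31
[335. 225.] [370. 204.] 0.81 0.69 err 0.0009 stand mm [ -0.8 -58.5 161.4]
[335. 225.] [367. 205.] 0.81 0.68 err 0.0007 stand mm [  0.6 -52.5 158.6]
[335. 225.] [327. 214.] 0.81 0.55 err 0.0041 stand mm [ 24.6  27.8 125.9]
side [335. 225.] 0.81
```

Request:
carry_out:
  commands:
    - [[0.035, 0.0005, 0.035], 0, 1]
    - [[0.0342, 0, 0.035], 0, 0.95]
    - [[0, 0, 0.04], 0, 0.9]
    - [[0, 0, 0.022], 0, 0.9]
    - [[0, 0, 0.0134], 0, 0.82]
    - [[0, 0, 0], 0, 0]
    - [[0, 0, 0], 0, 0]
    - [[0, 0, 0], 0, 0]
    - [[0.001, 0, -0.002], 0, 0]
    - [[0.002, 0, -0.002], 0, 0]
    - [[0.002, 0, -0.002], 0, 0]
    - [[0.002, 0, -0.002], 0, 0]
    - [[0.002, 0, -0.002], 0, 0]
    - [[0.002, 0, -0.001], 0, 0]
    - [[0, 0, 0], 0, 0]
  newtons: 10

```text
time: 59.75
tool_pos: [0.5355, -0.0224, 0.1802]
tool_rot: [3.141, 0.0, 1.326]
contact_force: [-0.3, -1.7, -2.5]
opening: 0.0647
grip_force: 10.0
```

```bash
python3 fr.py
```

```text
stand x,y,z mm [ -0.2 -25.8 180. ] stand-relative yaw -0.0 F [ 0.22 -0.54 -2.61] 0.0645 59.95
```

Request:
carry_out:
  commands:
    - [[0.003, 0, 0], 0, 0]
    - [[0.0028, 0, 0.001], 0, 0]
    - [[0, 0, 0.002], 0, 0]
    - [[0, 0, 0.0015], 0, 0]
    - [[0, 0, 0.0015], 0, 0]
    - [[0, 0, 0], 0, 0]
  newtons: 6

```text
time: 60.7
tool_pos: [0.5368, -0.0169, 0.1739]
tool_rot: [-3.141, 0.0, 1.326]
contact_force: [-0.6, -1.1, -1.9]
opening: 0.065
grip_force: 6.0
```

```bash
python3 fr.py
```

```text
stand x,y,z mm [ -0.3 -19.9 174.1] stand-relative yaw -0.0 F [-0.17 -0.46 -2.31] 0.0645 60.9
```

Request:
carry_out:
  commands:
    - [[0, 0, 0.0015], 0, 0]
    - [[0, 0, 0.001], 0, 0]
    - [[0, 0, 0], 0, 0]

```text
time: 61.28
tool_pos: [0.5369, -0.0172, 0.1728]
tool_rot: [3.14, 0.0, 1.326]
contact_force: [-3.3, -1.7, 6.9]
opening: 0.0651
grip_force: 6.0
```

```bash
python3 fr.py
```

```text
stand x,y,z mm [-1.000e-01 -2.020e+01  1.728e+02] stand-relative yaw 0.0 F [-3.11 -1.45  7.06] 0.065 61.475
```

Request:
carry_out:
  commands:
    - [[0, 0, -0.001], 0, 0]
    - [[0, 0, 0], 0, 0.71]
    - [[0, 0, 0], 0, 0.73]
    - [[0, 0, 0], 0, 0.77]
    - [[0, 0, 0], 0, 0.84]
    - [[0, 0, -0.005], 0, 0.88]
    - [[0, 0, -0.02], 0, 0.95]
    - [[0, 0, -0.045], 0, 1]
    - [[0, 0, -0.05], 0, 1]
    - [[-0.04, 0.0, -0.025], 0, 1]
    - [[-0.04, 0.0, 0], 0, 1]
    - [[0, 0, 0], 0, 1]

```text
time: 62.98
tool_pos: [0.517, -0.0965, 0.3182]
tool_rot: [3.141, 0.001, 1.323]
contact_force: [-0.1, 0.1, -0.1]
opening: 0.0918
grip_force: 0.0
```

```bash
python3 prof2.py .168 wrist scene side | grep -E ' (-0.006|0.0|0.006) '; python3 fr.py
```

```text
wrist -0.006 -60:217 -57:216 -54:216 -51:209 -48:149 -45:144 -42:159 -39:154 -36:166 -33:158 -30:166 -27:158 -24:134 -21:102 -18:104 -15:103 -12:113 -9:165 -6:159 -3:173 0:174 3:175 6:175 9:176 12:178 15:177 18:176 21:176 24:179 27:178 30:150 33:170 36:169 39:167 42:159 45:167 48:213 51:215 54:214 57:214 60:213 63:213
wrist 0.0 -60:217 -57:217 -54:217 -51:208 -48:98 -45:84 -42:96 -39:97 -36:99 -33:95 -30:97 -27:96 -24:95 -21:100 -18:99 -15:100 -12:100 -9:103 -6:127 -3:169 0:170 3:170 6:169 9:170 12:173 15:172 18:174 21:173 24:174 27:173 30:163 33:170 36:171 39:170 42:169 45:214 48:215 51:214 54:214 57:214 60:214 63:213
wrist 0.006 -60:216 -57:217 -54:217 -51:207 -48:98 -45:86 -42:97 -39:95 -36:97 -33:98 -30:97 -27:98 -24:99 -21:98 -18:99 -15:99 -12:100 -9:101 -6:108 -3:168 0:171 3:170 6:172 9:172 12:172 15:173 18:172 21:174 24:176 27:173 30:160 33:167 36:166 39:165 42:164 45:214 48:214 51:216 54:214 57:214 60:214 63:213
scene -0.006 -60:231 -57:232 -54:231 -51:203 -48:149 -45:170 -42:167 -39:176 -36:179 -33:181 -30:182 -27:177 -24:148 -21:112 -18:113 -15:113 -12:121 -9:175 -6:184 -3:
[... 1083 characters left out ...]
29 63:30
side 0.0 -60:82 -57:82 -54:82 -51:83 -48:86 -45:91 -42:97 -39:96 -36:94 -33:93 -30:95 -27:93 -24:93 -21:94 -18:93 -15:95 -12:95 -9:95 -6:95 -3:93 0:103 3:124 6:169 9:186 12:184 15:184 18:185 21:183 24:183 27:184 30:182 33:182 36:186 39:191 42:199 45:121 48:24 51:41 54:53 57:38 60:29 63:31
side 0.006 -60:81 -57:81 -54:79 -51:83 -48:86 -45:94 -42:96 -39:96 -36:99 -33:99 -30:98 -27:96 -24:96 -21:98 -18:97 -15:96 -12:96 -9:97 -6:96 -3:93 0:104 3:134 6:178 9:186 12:184 15:184 18:182 21:183 24:182 27:181 30:184 33:184 36:183 39:174 42:153 45:65 48:24 51:38 54:55 57:67 60:43 63:28
stand x,y,z mm [-3.000e-01 -9.910e+01  3.175e+02] stand-relative yaw 0.001 F [-0.17  0.53 -0.25] 0.0917 63.325
```

```bash
python3 -c "
from cell import robot
print(robot.hand_in())"
```

```text
the job is handed in; nothing more can be done
None
```

All four brackets are piled on the block, 1 and 3 hung left and 2 and 4 right, and the job was handed in at about 63 s. The hand-in gave no verdict. I estimate the block's tilt from the camera images at about 0.05 rad (limit 0.075), and the same-side ridges at about 11–14 mm apart (limit 18 mm). I did not check those directly, and I re-gripped brackets 3 and 4 once or twice to move them closer in.

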